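# Shake diffuser caps evenly into a three-bay kitting tray

### The arm

A 7-joint arm with a two-finger parallel gripper is mounted at the origin on the work surface. World frame = base frame: x ahead of the robot, y to its left, z up, the work surface at z = 0. Lengths are in m, angles in rad, forces in N, time in s.
With the tool pointing down it reaches from about 0.4 to 0.9 m from the base axis. Payload 5.5 kg.
Tool frame: the origin (TCP) lies midway between the tips of the shut fingers; the grasp point (between the pads) lies 19 mm behind it; z points along the fingers, y is the direction in which the jaws open and shut (so a half turn about z gives the same grasp; the last joint's range is limited). The gripper opens to 85 mm and grips with 20 to 120 N. Pads are 22 mm wide; open, the fingers measure 114 mm over their backs; the gripper's body (76 mm by 85 mm) begins 54 mm behind the grasp point. The pads swing forward as they close: fully open they stand 13 mm farther back than shut.
Start: joints at [1.545, 0.501, -0.427, 1.55, 0.221, 1.138, -0.21], TCP at [0.185, -0.623, 0.231] pointing down, gripper open.
Joint ranges: [-2.88, 2.88], [-0.31, 2.03], [-1.54, 1.56], [0.2, 2.42], [-1.41, 4.55], [0.19, 2.02], [-2.57, 2.57]. Speed limits (rad/s): [2.57, 2.57, 3.14, 3.14, 3.14, 3.14, 3.14].

### API

Orientations are given as a 3x3 rotation matrix whose columns are the frame's x, y, z axes.
In Python, from plant import r gives the robot as it stands. The module is installed in compiled form; this text tells all that it offers.
- The arm moves only by the tool apply_moves, never from a script. Its argument "deltas" is a list of rows, each an object with "dp": the shift along the tool's x, y, z in m, a list of three; "turn": the turn, a rotation vector about the tool's x, y, z in rad, a list of three; "fingers": the closure, from -1 (fully open) to 1 (shut). A call has 1 to 20 rows; each row is the pose to reach, as a shift and turn from the pose commanded when the call began, along the tool's axes at that moment; what a row does not reach only later rows make up. A row lasts 1/10 s, in which the tool goes at most 50 mm and 8.59 degrees, less where a joint would pass 70% of its speed; a pose out of reach is approached as far as the arm can. A call with a gripper value outside its range is refused whole. The fingers move at their own pace and stop on an object; "force" is the grip in N (left out, the last holds). Time passes only in rows, so rows that repeat a pose let the fingers close. It gives the time, the measured TCP pose, the force and the opening at its end, in the units of the state.
- r.state(): the state, without advancing time (a new reading comes with each control period).
- r.get_image(name): name is "side" or "top" or "wrist"; returns the picture (384x512x3 uint8, blue, green, red); there is no depth.
- r.get_calibration(name): a dict with "fx", "fy", "cx", "cy" (pixels), "eye" and "rotation" of the camera in the world. Camera axes: x right, y up, looking along -z (the intrinsics and any distortion apply to the point x, -y, -z); pixel columns grow to the right and rows downward; lengths in m; the calibration is good to about 2 mm. A picture is of the moment at which its call begins: read the wrist's pose just before it. get_calibration takes no time and is no camera call; for the wrist camera it gives the pose at the moment of the call.
- r.sign_off(): hands the job in, once; it reports no verdict.
The state is a dict: "clock": time; "joint_pos": joint angles; "joint_velocities": joint speeds; "joint_torque": joint torques, N m; "ee_pos": TCP position; "eef_rot": TCP orientation; "contact_force": force on the tool from outside, world axes, zero at the start; "ft_torque": the same for the moment, N m; "opening": opening from 0.0 (shut) to 1.0 (fully open).
Only numpy, scipy, OpenCV 4.12 (cv2) and the standard library are available. Lean on these libraries where they do the work, as an engineer would, in place of code of your own. Each camera call takes 0.05 s, during which the arm holds its last target.

### The job

Draw the orange shaker, whose red tab sticks out, from under the instrument riser, stand it on the open bench clear of the riser and let go of it; then take it again by its upright black grip and shake all nine green caps out into the white tray, spread evenly so that every bay gets at least two. Finally stand the empty shaker upright on the bench, clear of the riser and the tray, and let go; never touch a cap with the gripper, and leave the mug, the can and the power brick where they are.

Things in the scene. Friction and masses are not known exactly. Their poses are not given: they have to be found in the camera images.
- shaker: Loose orange shaker, about 0.22 kg plus caps. Origin on its underside, below the grip; z up, x to its mouth. Its box spans x -66 to 60, y +-23, z 0 to 46 mm, roof clear. A neck behind it (18 wide, z 10 to 24 mm) leads to the red tab. Starts standing under the riser, the tab out of the riser's open front. The caps lie loose on its flat floor (z 6 mm, x -62 to 31 mm).
- shaker_tab (a point): Point to pinch on the red pull tab: an upright plate 12 mm thick along the shaker's x, 40 mm wide along its y, from z 0 to 68 mm; the point lies on its middle at shaker (-120, 0, 48) mm, 20 mm under its top edge. It sticks out about 75 to 90 mm from the riser's front edge.
- shaker_grip (a point): Point to hold on the upright black grip: a 24 x 24 mm square post on the shaker's roof from z 46 to 92 mm; the point lies on its axis at shaker (0, 0, 72) mm. Under the riser the board covers it.
- grip: The same black post; origin at the centre of its foot, shaker (0, 0, 46) mm.
- shaker_mouth (a point): Centre of the mouth, shaker (60, 0, 27) mm: an always open hole across the front, 38 mm wide, z 13 to 42 mm. Before it the inner floor ramps up at 13 degrees (x 31 to 60 mm). Level, the caps stay in; dipped 20 to 45 degrees (depending on friction) and shaken gently to and fro they creep over the ramp and drop out a few at a time; dipped more, all rush out.
- riser: Fixed wooden riser: board 220 deep (x) by 320 mm wide (y), underside 105, top 120 mm above the bench, on four 18 mm corner legs (x +-98, y +-148 mm), carrying a bench instrument (x -45 to 105, y +-125 mm, top 185 mm above the bench). Origin on the bench under the board's centre; its open front is -x.
- tray: Fixed white tray, 110 (x) by 270 (y) by 35 mm high, walls and floor 5 mm. Two dividers across x, at y = +-44 mm, 30.5 mm high, make three bays of about 100 x 83 mm; bay centres at y = +88, 0 and -88 mm. Origin: centre of the underside.
- mug: White mug, 76 mm across, 85 high, with a handle; leave alone. Origin: centre of its underside.
- can: Blue drinks can, 60 mm across, 115 high; leave alone. Origin: centre of its underside.
- brick: Black power brick, 55 x 100 x 32 mm; leave alone. Origin: centre of its underside.
- cap0_center (a point): Centre of one of nine alike green diffuser caps, solid rigid cylinders 16 mm across and 12 mm high, 12 g; it starts inside the shaker.
- cap1_center (a point): Centre of one of nine alike green diffuser caps, solid rigid cylinders 16 mm across and 12 mm high, 12 g; it starts inside the shaker.
- cap2_center (a point): Centre of one of nine alike green diffuser caps, solid rigid cylinders 16 mm across and 12 mm high, 12 g; it starts inside the shaker.
- cap3_center (a point): Centre of one of nine alike green diffuser caps, solid rigid cylinders 16 mm across and 12 mm high, 12 g; it starts inside the shaker.
- cap4_center (a point): Centre of one of nine alike green diffuser caps, solid rigid cylinders 16 mm across and 12 mm high, 12 g; it starts inside the shaker.
- cap5_center (a point): Centre of one of nine alike green diffuser caps, solid rigid cylinders 16 mm across and 12 mm high, 12 g; it starts inside the shaker.
- cap6_center (a point): Centre of one of nine alike green diffuser caps, solid rigid cylinders 16 mm across and 12 mm high, 12 g; it starts inside the shaker.
- cap7_center (a point): Centre of one of nine alike green diffuser caps, solid rigid cylinders 16 mm across and 12 mm high, 12 g; it starts inside the shaker.
- cap8_center (a point): Centre of one of nine alike green diffuser caps, solid rigid cylinders 16 mm across and 12 mm high, 12 g; it starts inside the shaker.
Things that resemble listed ones, but are neither listed nor needed, are in the scene too. Of the things that look like the shaker, take the one that is farthest from the robot's base at the start.

How it is judged:
On the way, in this order (a step that is already met when the one before it is completed fails the run):
1. the shaker stands on the open bench, clear of the riser, released (height (world z) of shaker between -0.006 and 0.006 m and angle between shaker's own z axis and vertical below 0.08 rad and linear speed of shaker below 0.02 m/s and contact force between the fingers and shaker below 0.1 N and (x of shaker_grip in the frame of riser below -0.135 m or x of shaker_grip in the frame of riser above 0.135 m or y of shaker_grip in the frame of riser below -0.185 m or y of shaker_grip in the frame of riser above 0.185 m)), for 0.2 s.
2. the shaker is lifted by its black grip (contact force between the fingers and grip above 1 N and height (world z) of shaker above 0.03 m), for 0.2 s.
3. the shaker, held by its black grip, is tipped mouth down with its mouth over the tray (contact force between the fingers and grip above 1 N and angle between shaker's own z axis and vertical above 0.3 rad and horizontal distance between shaker_mouth and tray below 0.16 m), for 0.2 s.
At the end, for the whole second after the job is handed in: All nine caps lie in the tray (centres under 34 mm above the bench), at least two per bay; the shaker stands upright (0.08 rad) on the bench, released, at rest, its grip over 150 mm in the riser's x or 200 mm in its y from the riser's centre (all of step 1 and x of cap0_center in the frame of tray between -0.055 and 0.055 m and x of cap1_center in the frame of tray between -0.055 and 0.055 m and x of cap2_center in the frame of tray between -0.055 and 0.055 m and x of cap3_center in the frame of tray between -0.055 and 0.055 m and x of cap4_center in the frame of tray between -0.055 and 0.055 m and x of cap5_center in the frame of tray between -0.055 and 0.055 m and x of cap6_center in the frame of tray between -0.055 and 0.055 m and x of cap7_center in the frame of tray between -0.055 and 0.055 m and x of cap8_center in the frame of tray between -0.055 and 0.055 m and y of cap0_center in the frame of tray between -0.135 and 0.135 m and y of cap1_center in the frame of tray between -0.135 and 0.135 m and y of cap2_center in the frame of tray between -0.135 and 0.135 m and y of cap3_center in the frame of tray between -0.135 and 0.135 m and y of cap4_center in the frame of tray between -0.135 and 0.135 m and y of cap5_center in the frame of tray between -0.135 and 0.135 m and y of cap6_center in the frame of tray between -0.135 and 0.135 m and y of cap7_center in the frame of tray between -0.135 and 0.135 m and y of cap8_center in the frame of tray between -0.135 and 0.135 m and z of each of cap0_center, cap1_center, cap2_center, cap3_center, cap4_center, cap5_center, cap6_center, cap7_center, cap8_center in the frame of tray below 0.034 m and y of any of cap1_center, cap2_center, cap3_center, cap4_center, cap5_center, cap6_center, cap7_center, cap8_center in the frame of tray above 0.0442 m and y of any of cap0_center, cap2_center, cap3_center, cap4_center, cap5_center, cap6_center, cap7_center, cap8_center in the frame of tray above 0.0442 m and y of any of cap0_center, cap1_center, cap3_center, cap4_center, cap5_center, cap6_center, cap7_center, cap8_center in the frame of tray above 0.0442 m and y of any of cap0_center, cap1_center, cap2_center, cap4_center, cap5_center, cap6_center, cap7_center, cap8_center in the frame of tray above 0.0442 m and y of any of cap0_center, cap1_center, cap2_center, cap3_center, cap5_center, cap6_center, cap7_center, cap8_center in the frame of tray above 0.0442 m and y of any of cap0_center, cap1_center, cap2_center, cap3_center, cap4_center, cap6_center, cap7_center, cap8_center in the frame of tray above 0.0442 m and y of any of cap0_center, cap1_center, cap2_center, cap3_center, cap4_center, cap5_center, cap7_center, cap8_center in the frame of tray above 0.0442 m and y of any of cap0_center, cap1_center, cap2_center, cap3_center, cap4_center, cap5_center, cap6_center, cap8_center in the frame of tray above 0.0442 m and y of any of cap0_center, cap1_center, cap2_center, cap3_center, cap4_center, cap5_center, cap6_center, cap7_center in the frame of tray above 0.0442 m and y of any of cap1_center, cap2_center, cap3_center, cap4_center, cap5_center, cap6_center, cap7_center, cap8_center in the frame of tray below -0.0442 m and y of any of cap0_center, cap2_center, cap3_center, cap4_center, cap5_center, cap6_center, cap7_center, cap8_center in the frame of tray below -0.0442 m and y of any of cap0_center, cap1_center, cap3_center, cap4_center, cap5_center, cap6_center, cap7_center, cap8_center in the frame of tray below -0.0442 m and y of any of cap0_center, cap1_center, cap2_center, cap4_center, cap5_center, cap6_center, cap7_center, cap8_center in the frame of tray below -0.0442 m and y of any of cap0_center, cap1_center, cap2_center, cap3_center, cap5_center, cap6_center, cap7_center, cap8_center in the frame of tray below -0.0442 m and y of any of cap0_center, cap1_center, cap2_center, cap3_center, cap4_center, cap6_center, cap7_center, cap8_center in the frame of tray below -0.0442 m and y of any of cap0_center, cap1_center, cap2_center, cap3_center, cap4_center, cap5_center, cap7_center, cap8_center in the frame of tray below -0.0442 m and y of any of cap0_center, cap1_center, cap2_center, cap3_center, cap4_center, cap5_center, cap6_center, cap8_center in the frame of tray below -0.0442 m and y of any of cap0_center, cap1_center, cap2_center, cap3_center, cap4_center, cap5_center, cap6_center, cap7_center in the frame of tray below -0.0442 m and (y of cap1_center in the frame of tray between -0.0442 and 0.0442 m or y of cap2_center in the frame of tray between -0.0442 and 0.0442 m or y of cap3_center in the frame of tray between -0.0442 and 0.0442 m or y of cap4_center in the frame of tray between -0.0442 and 0.0442 m or y of cap5_center in the frame of tray between -0.0442 and 0.0442 m or y of cap6_center in the frame of tray between -0.0442 and 0.0442 m or y of cap7_center in the frame of tray between -0.0442 and 0.0442 m or y of cap8_center in the frame of tray between -0.0442 and 0.0442 m) and (y of cap0_center in the frame of tray between -0.0442 and 0.0442 m or y of cap2_center in the frame of tray between -0.0442 and 0.0442 m or y of cap3_center in the frame of tray between -0.0442 and 0.0442 m or y of cap4_center in the frame of tray between -0.0442 and 0.0442 m or y of cap5_center in the frame of tray between -0.0442 and 0.0442 m or y of cap6_center in the frame of tray between -0.0442 and 0.0442 m or y of cap7_center in the frame of tray between -0.0442 and 0.0442 m or y of cap8_center in the frame of tray between -0.0442 and 0.0442 m) and (y of cap0_center in the frame of tray between -0.0442 and 0.0442 m or y of cap1_center in the frame of tray between -0.0442 and 0.0442 m or y of cap3_center in the frame of tray between -0.0442 and 0.0442 m or y of cap4_center in the frame of tray between -0.0442 and 0.0442 m or y of cap5_center in the frame of tray between -0.0442 and 0.0442 m or y of cap6_center in the frame of tray between -0.0442 and 0.0442 m or y of cap7_center in the frame of tray between -0.0442 and 0.0442 m or y of cap8_center in the frame of tray between -0.0442 and 0.0442 m) and (y of cap0_center in the frame of tray between -0.0442 and 0.0442 m or y of cap1_center in the frame of tray between -0.0442 and 0.0442 m or y of cap2_center in the frame of tray between -0.0442 and 0.0442 m or y of cap4_center in the frame of tray between -0.0442 and 0.0442 m or y of cap5_center in the frame of tray between -0.0442 and 0.0442 m or y of cap6_center in the frame of tray between -0.0442 and 0.0442 m or y of cap7_center in the frame of tray between -0.0442 and 0.0442 m or y of cap8_center in the frame of tray between -0.0442 and 0.0442 m) and (y of cap0_center in the frame of tray between -0.0442 and 0.0442 m or y of cap1_center in the frame of tray between -0.0442 and 0.0442 m or y of cap2_center in the frame of tray between -0.0442 and 0.0442 m or y of cap3_center in the frame of tray between -0.0442 and 0.0442 m or y of cap5_center in the frame of tray between -0.0442 and 0.0442 m or y of cap6_center in the frame of tray between -0.0442 and 0.0442 m or y of cap7_center in the frame of tray between -0.0442 and 0.0442 m or y of cap8_center in the frame of tray between -0.0442 and 0.0442 m) and (y of cap0_center in the frame of tray between -0.0442 and 0.0442 m or y of cap1_center in the frame of tray between -0.0442 and 0.0442 m or y of cap2_center in the frame of tray between -0.0442 and 0.0442 m or y of cap3_center in the frame of tray between -0.0442 and 0.0442 m or y of cap4_center in the frame of tray between -0.0442 and 0.0442 m or y of cap6_center in the frame of tray between -0.0442 and 0.0442 m or y of cap7_center in the frame of tray between -0.0442 and 0.0442 m or y of cap8_center in the frame of tray between -0.0442 and 0.0442 m) and (y of cap0_center in the frame of tray between -0.0442 and 0.0442 m or y of cap1_center in the frame of tray between -0.0442 and 0.0442 m or y of cap2_center in the frame of tray between -0.0442 and 0.0442 m or y of cap3_center in the frame of tray between -0.0442 and 0.0442 m or y of cap4_center in the frame of tray between -0.0442 and 0.0442 m or y of cap5_center in the frame of tray between -0.0442 and 0.0442 m or y of cap7_center in the frame of tray between -0.0442 and 0.0442 m or y of cap8_center in the frame of tray between -0.0442 and 0.0442 m) and (y of cap0_center in the frame of tray between -0.0442 and 0.0442 m or y of cap1_center in the frame of tray between -0.0442 and 0.0442 m or y of cap2_center in the frame of tray between -0.0442 and 0.0442 m or y of cap3_center in the frame of tray between -0.0442 and 0.0442 m or y of cap4_center in the frame of tray between -0.0442 and 0.0442 m or y of cap5_center in the frame of tray between -0.0442 and 0.0442 m or y of cap6_center in the frame of tray between -0.0442 and 0.0442 m or y of cap8_center in the frame of tray between -0.0442 and 0.0442 m) and (y of cap0_center in the frame of tray between -0.0442 and 0.0442 m or y of cap1_center in the frame of tray between -0.0442 and 0.0442 m or y of cap2_center in the frame of tray between -0.0442 and 0.0442 m or y of cap3_center in the frame of tray between -0.0442 and 0.0442 m or y of cap4_center in the frame of tray between -0.0442 and 0.0442 m or y of cap5_center in the frame of tray between -0.0442 and 0.0442 m or y of cap6_center in the frame of tray between -0.0442 and 0.0442 m or y of cap7_center in the frame of tray between -0.0442 and 0.0442 m)); the robot touches nothing.
It fails at once if the mug is moved by more than 25 mm (distance of mug from where it was at the start of the episode above 0.025 m).
It fails at once if the can is moved by more than 25 mm (distance of can from where it was at the start of the episode above 0.025 m).
It fails at once if the brick is moved by more than 25 mm (distance of brick from where it was at the start of the episode above 0.025 m).
It fails at once if a cap is touched by the gripper (contact force between the fingers and cap0 above 0.3 N or contact force between the fingers and cap1 above 0.3 N or contact force between the fingers and cap2 above 0.3 N or contact force between the fingers and cap3 above 0.3 N or contact force between the fingers and cap4 above 0.3 N or contact force between the fingers and cap5 above 0.3 N or contact force between the fingers and cap6 above 0.3 N or contact force between the fingers and cap7 above 0.3 N or contact force between the fingers and cap8 above 0.3 N).
It also fails if it takes over 61 s, if anything falls off the work surface, if the arm or the gripper's body presses on something with over 40 N, if the wrist force passes 120 N, or if a joint passes its speed limit or range.

## Working session

There is one attempt and no reset: what is moved stays moved. The work goes in short steps, Python scripts to look and compute and a tool call to move; the robot and the scene stay as the last step left them, time stands still between calls to the robot, and variables do not carry over. Pictures are saved under pics/ and viewed, and the job is handed in when it is done.

Besides the shell and the picture viewer there is one more tool, called after "Call:" as a command line: name --argument value ..., lists and objects as JSON in quotes. apply_moves: Moves the arm, as the interface text tells. Its arguments: {"type":"object","properties":{"deltas":{"type":"array"},"force":{"type":"number"}},"required":["deltas"]}

```bash
mkdir -p pics; cat > h.py <<'E'
import numpy as np, cv2
from plant import r
def snap(name,fn):
    c=r.get_calibration(name); im=r.get_image(name); cv2.imwrite('pics/'+fn+'.png',im); np.save('pics/'+fn+'.npy',dict(c),allow_pickle=True); return im,c
def ray(c,u,v):
    d=np.array([(u-c['cx'])/c['fx'],-(v-c['cy'])/c['fy'],-1.0]); return np.array(c['eye']),np.array(c['rotation'])@d
def onz(c,u,v,z):
    e,d=ray(c,u,v); return e+d*(z-e[2])/d[2]
def proj(c,p):
    q=np.array(c['rotation']).T@(np.array(p)-np.array(c['eye'])); return np.array([c['cx']+c['fx']*q[0]/-q[2], c['cy']-c['fy']*q[1]/-q[2]])
def crop(im,u0,v0,u1,v1,k,fn):
    cv2.imwrite('pics/'+fn+'.png',cv2.resize(im[v0:v1,u0:u1],None,fx=k,fy=k,interpolation=cv2.INTER_CUBIC))
def load(fn): return cv2.imread('pics/'+fn+'.png'), np.load('pics/'+fn+'.npy',allow_pickle=True).item()
E
python3 - <<'E'
from h import *
for n in ['top','side','wrist']:
    im,c=snap(n,n+'0'); print(n,c)
print(r.state())
E
```

```text
top {'fx': 455.71725215774245, 'fy': 455.71725215774245, 'cx': 255.87059197779976, 'cy': 184.24265488755728, 'eye': array([0.28793001, 0.04648371, 1.29116508]), 'rotation': array([[-2.06015764e-02,  9.80268637e-01, -1.96593423e-01],
       [-9.99781163e-01, -2.09138070e-02,  4.87905287e-04],
       [-3.63323866e-03,  1.96560453e-01,  9.80484976e-01]])}
side {'fx': 368.3886758636742, 'fy': 368.3886758636742, 'cx': 254.2820787640053, 'cy': 189.44679595270213, 'eye': array([1.14227429, 0.07306069, 0.7217523 ]), 'rotation': array([[ 0.00320718, -0.70490289,  0.70929657],
       [ 0.99994918, -0.00451865, -0.00901205],
       [ 0.00955768,  0.70928943,  0.70485258]])}
wrist {'fx': 308.17681786504323, 'fy': 308.17681786504323, 'cx': 258.19684503701035, 'cy': 195.3041396876227, 'eye': array([ 0.25811354, -0.60166268,  0.37286907]), 'rotation': array([[ 0.2847052 ,  0.91507575,  0.28562092],
       [-0.95861024,  0.27272301,  0.0817836 ],
       [-0.0030572 , -0.29708336,  0.95484665]])}
{'clock': 0.15, 'joint_pos': array([ 1.54517854,  0.50169854, -0.42679805,  1.55115014,  0.2208055 ,
        1.13826809, -0.21029062]), 'joint_velocities': array([ 0.00061442, -0.00259731, -0.00066197, -0.00287041, -0.00151464,
        0.00024768,  0.00150111]), 'joint_torque': array([-6.83144317e-03, -5.70032251e+01, -5.82554027e+00, -2.81280935e+01,
        1.07212609e-02,  7.68826925e-03, -1.36826478e-05]), 'ee_pos': array([ 0.18494293, -0.62261481,  0.23047832]), 'eef_rot': array([[ 9.58577613e-01,  2.84831234e-01, -3.57428369e-04],
       [ 2.84831450e-01, -9.58576540e-01,  1.43566402e-03],
       [ 6.62995055e-05, -1.47800223e-03, -9.99998906e-01]]), 'contact_force': array([-0.12364283,  0.98786233, -0.3727393 ]), 'ft_torque': array([-0.03877771,  0.02864953,  0.03797022]), 'opening': 1.0020059800191214}
```

View pics/top0.png

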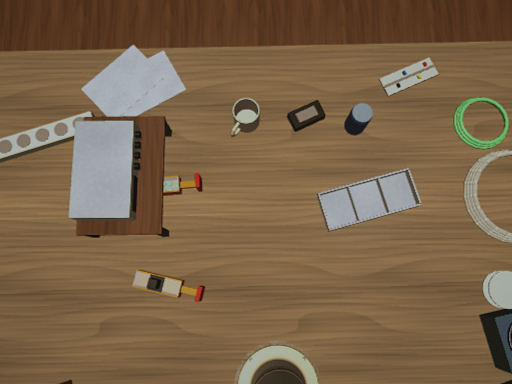

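View pics/side0.png

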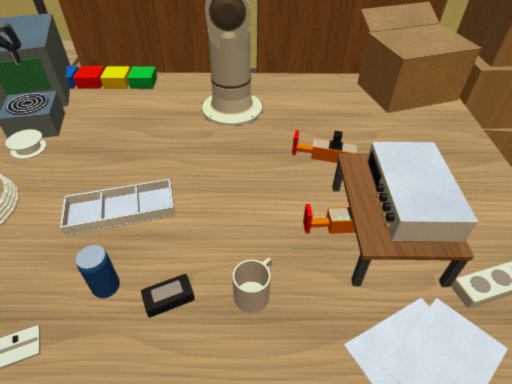

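View pics/wrist0.png

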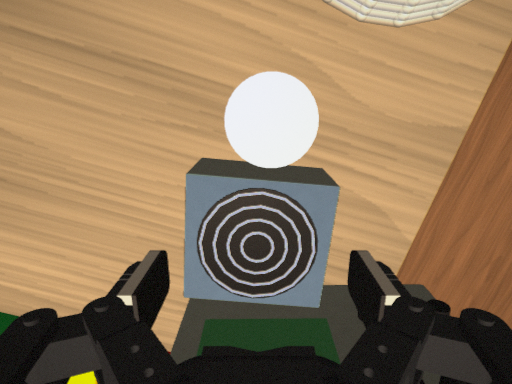

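Candidates for the shaker: the one under the riser (top pixel ~(175,185), tab (198,183)), and the free-standing orange one (160,283, tab (200,293)). The first is under the riser and farther from the base (278,375), so I'll take it. Close crops to check.

```bash
python3 - <<'E'
from h import *
im,c=load('top0'); crop(im,60,105,220,245,5,'c1'); crop(im,310,160,430,240,6,'c2')
im,c=load('side0'); crop(im,290,120,400,260,4,'c3')
E
```

```text
(no output)
```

View pics/c1.png

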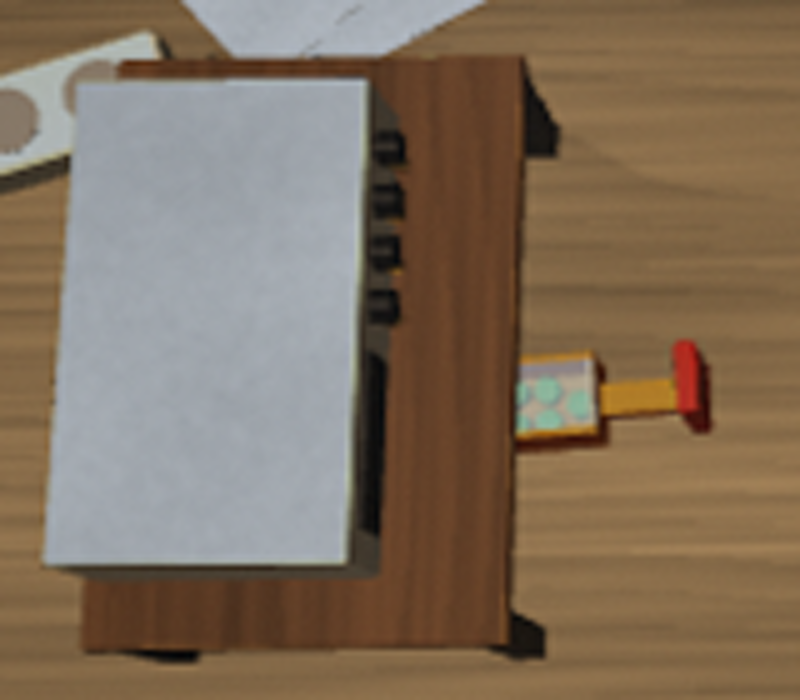

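View pics/c2.png

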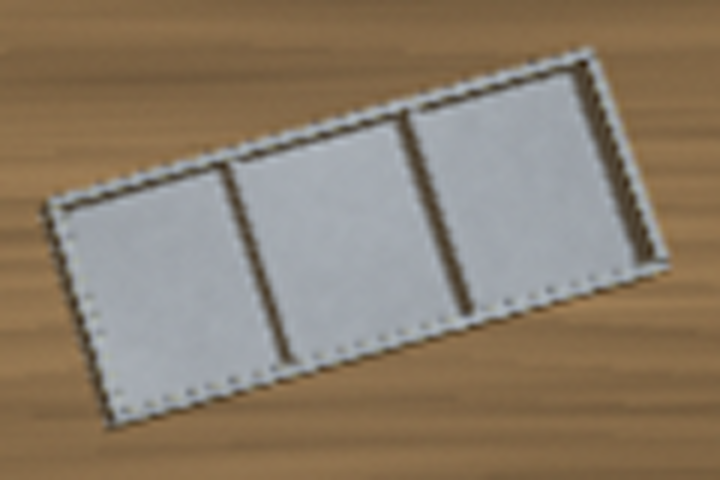

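View pics/c3.png

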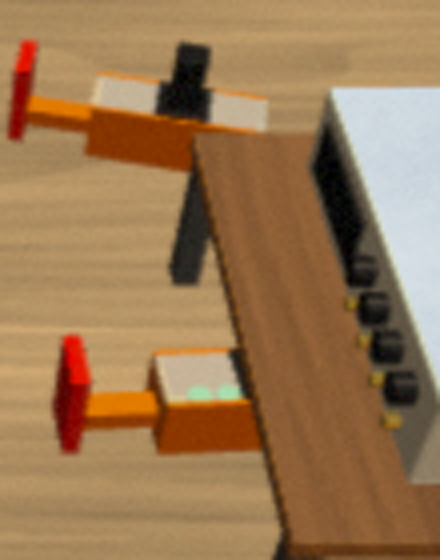

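```bash
python3 - <<'E'
from h import *
np.set_printoptions(precision=4,suppress=True)
im,c=load('top0')
T=[onz(c,*p,.035) for p in [(317.2,193.8),(408.3,168),(421.3,204.2),(328.3,231.2)]]
print('tray',T,np.mean(T,0)); T=np.array(T)
print([np.linalg.norm(T[i]-T[(i+1)%4]) for i in range(4)]); d=T[0]+T[3]-T[1]-T[2]; print('long dir',np.degrees(np.arctan2(d[1],d[0])))
tab=[onz(c,*p,.068) for p in [(195.2,173.4),(199,173.4),(200.2,187.4),(196,187.4)]]; print('tab',np.mean(tab,0)); 
d=tab[0]+tab[1]-tab[2]-tab[3]; print(d/2,np.degrees(np.arctan2(d[1],d[0])))
R=[onz(c,*p,.046) for p in [(178.6,175.4),(179.4,192)]]; print('roof rear',R,np.mean(R,0)); d=np.mean(R,0)-np.mean(tab,0);print(np.degrees(np.arctan2(d[1],d[0])))
B=[onz(c,*p,.12) for p in [(165,116.4),(162,234.6),(76.6,234.6)]]; print('riser',B,[np.linalg.norm(B[0]-B[1]),np.linalg.norm(B[2]-B[1])])
for n,p,z in [('mug',(246,110),.08),('can',(360,112),.115),('brick',(306,114),.03),('fake',(160,283),.07),('faketab',(200,293),.06)]: print(n,onz(c,*p,z))
im,c=load('side0')
for p in [(310,206),(308,233)]: print('sidetab',onz(c,*p,.068 if p[1]<220 else 0))
E
```

```text
tray [array([ 0.5089, -0.1252,  0.035 ]), array([ 0.5774, -0.3861,  0.035 ]), array([ 0.4733, -0.4133,  0.035 ]), array([ 0.4037, -0.1508,  0.035 ])] [ 0.4908 -0.2688  0.035 ]
[np.float64(0.2697941407417307), np.float64(0.10759674249808865), np.float64(0.27158970335758875), np.float64(0.10820874779423124)]
long dir 104.78731886373967
tab [0.5474 0.2055 0.068 ]
[0.0393 0.0029 0.    ] 4.251372987086559
roof rear [array([0.5674, 0.2616, 0.046 ]), array([0.5201, 0.2588, 0.046 ])] [0.5438 0.2602 0.046 ]
93.77093017214695
riser [array([0.715 , 0.2877, 0.12  ]), array([0.3961, 0.2895, 0.12  ]), array([0.4007, 0.5089, 0.12  ])] [np.float64(0.31891909566938775), np.float64(0.21946788986697832)]
mug [0.7435 0.0692 0.08  ]
can [ 0.7178 -0.241   0.115 ]
brick [ 0.7462 -0.1043  0.03  ]
fake [0.2742 0.3026 0.07  ]
faketab [0.2462 0.1988 0.06  ]
sidetab [0.5402 0.2157 0.068 ]
sidetab [ 0.5689  0.2155 -0.    ]
```

Target confirmed: the one under the riser holds the green caps (crop c3; the free one at crop (180,100) has an empty white roof). Tray centre ≈ (0.491,-0.269), tab ≈ (0.547,0.206), shaker x-axis ≈ 93.8°. Moving toward the tab.

Call:
apply_moves --deltas '[{"dp": [0.583, -0.691, 0.03], "turn": [0, 0, 0.2225], "fingers": -0.2}, {"dp": [0.583, -0.691, 0.03], "turn": [0, 0, 0.2225], "fingers": -0.2}, {"dp": [0.583, -0.691, 0.03], "turn": [0, 0, 0.2225], "fingers": -0.2}, {"dp": [0.583, -0.691, 0.03], "turn": [0, 0, 0.2225], "fingers": -0.2}, {"dp": [0.583, -0.691, 0.03], "turn": [0, 0, 0.2225], "fingers": -0.2}, {"dp": [0.583, -0.691, 0.03], "turn": [0, 0, 0.2225], "fingers": -0.2}, {"dp": [0.583, -0.691, 0.03], "turn": [0, 0, 0.2225], "fingers": -0.2}, {"dp": [0.583, -0.691, 0.03], "turn": [0, 0, 0.2225], "fingers": -0.2}]'

```text
clock: 0.95
ee_pos: [0.3455, -0.2548, 0.218]
eef_rot: [[0.998, 0.066, 0.0], [0.066, -0.998, -0.001], [-0.0, 0.001, -1.0]]
contact_force: [-0.2, -0.1, 0.5]
opening: 0.6
```

```bash
cat >> h.py <<'E'
from scipy.spatial.transform import Rotation as Ro
def to(p,yaw_y=None,R=None,P0=None,R0=None):
    """dp,turn to reach world TCP p, tool y at world yaw (deg), pointing down; from commanded pose P0,R0"""
    s=r.state(); P0=s['ee_pos'] if P0 is None else np.array(P0); R0=s['eef_rot'] if R0 is None else R0
    if R is None: R=down(yaw_y)
    return np.round(R0.T@(np.array(p)-P0),4), np.round(Ro.from_matrix(R0.T@R).as_rotvec(),4)
def down(a):
    a=np.radians(a); y=np.array([np.cos(a),np.sin(a),0]); z=np.array([0,0,-1.]); return np.column_stack([np.cross(y,z),y,z])
np.set_printoptions(precision=4,suppress=True)
def st():
    s=r.state(); print(s['clock'],'J',s['joint_pos'],'P',s['ee_pos'],'yaw_y',np.degrees(np.arctan2(s['eef_rot'][1,1],s['eef_rot'][0,1])),'z',s['eef_rot'][:,2],'F',s['contact_force'],'op',s['opening'])
E
python3 -c "
from h import *
st(); print(to([.547,.2055,.2],-86.2))"
```

```text
0.95 J [ 1.1563  0.1237 -0.62    2.0834  0.0883  0.9588 -1.0155] P [ 0.3455 -0.2548  0.218 ] yaw_y -86.21328829909426 z [ 0.     -0.0006 -1.    ] F [-0.2243 -0.0858  0.5399] op 0.6002011486732108
(array([ 0.2314, -0.446 ,  0.0178]), array([ 0.0006,  0.    , -0.0002]))
```

Call:
apply_moves --deltas '[{"dp": [0.231, -0.446, 0.018], "turn": [0, 0, 0], "fingers": -0.2}, {"dp": [0.231, -0.446, 0.018], "turn": [0, 0, 0], "fingers": -0.2}, {"dp": [0.231, -0.446, 0.018], "turn": [0, 0, 0], "fingers": -0.2}, {"dp": [0.231, -0.446, 0.018], "turn": [0, 0, 0], "fingers": -0.2}, {"dp": [0.231, -0.446, 0.018], "turn": [0, 0, 0], "fingers": -0.2}, {"dp": [0.231, -0.446, 0.018], "turn": [0, 0, 0], "fingers": -0.2}, {"dp": [0.231, -0.446, 0.018], "turn": [0, 0, 0], "fingers": -0.2}, {"dp": [0.231, -0.446, 0.018], "turn": [0, 0, 0], "fingers": -0.2}, {"dp": [0.231, -0.446, 0.018], "turn": [0, 0, 0], "fingers": -0.2}, {"dp": [0.231, -0.446, 0.018], "turn": [0, 0, 0], "fingers": -0.2}, {"dp": [0.231, -0.446, 0.018], "turn": [0, 0, 0], "fingers": -0.2}, {"dp": [0.231, -0.446, 0.018], "turn": [0, 0, 0], "fingers": -0.2}]'

```text
clock: 2.15
ee_pos: [0.5454, 0.2058, 0.1994]
eef_rot: [[0.998, 0.07, -0.001], [0.07, -0.998, 0.001], [-0.001, -0.001, -1.0]]
contact_force: [-0.1, -0.9, -0.2]
opening: 0.597
```

```bash
python3 -c "
from h import *
st(); im,c=snap('wrist','w1'); print(to([.547,.2055,.029],-86.2)); print(proj(c,[.547,.2055,.068]))"
```

```text
2.15 J [ 0.2052  0.505  -0.8092  1.7458  0.409   1.0694 -2.2437] P [0.5454 0.2058 0.1994] yaw_y -85.97748796490292 z [-0.0015  0.0009 -1.    ] F [-0.1229 -0.9193 -0.2194] op 0.5972366730911346
(array([ 0.0019, -0.0019,  0.1704]), array([0.0006, 0.0015, 0.0012]))
[258.5218 184.0952]
```

View pics/w1.png

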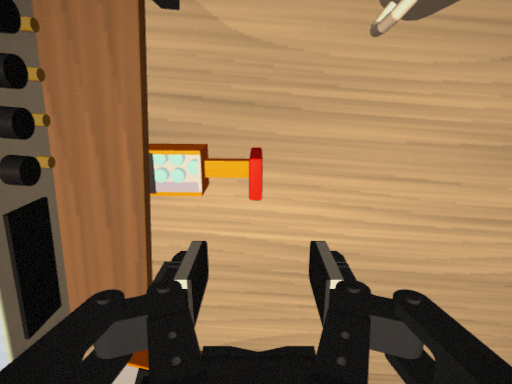

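```bash
python3 -c "
from h import *
im,c=load('w1'); crop(im,140,135,280,210,5,'w1c')"
```

```text
(no output)
```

View pics/w1c.png

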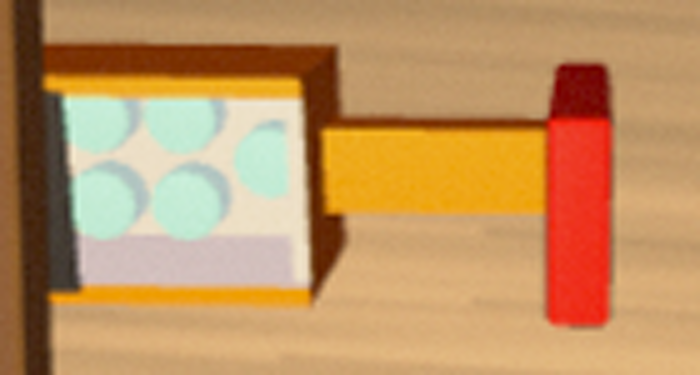

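```bash
python3 -c "
from h import *
im,c=load('w1'); a=onz(c,255.8,179.2,.068); print(a); print(to([a[0],a[1],.029],-86.2)); b=onz(c,202.3,174,.046);print(b); d=b-a; print(np.degrees(np.arctan2(d[1],d[0])))
print(onz(c,249.4,158.4,.068)-onz(c,249.4,200,.068))
im,c=load('top0'); print(proj(c,a))"
```

```text
[0.5515 0.2083 0.068 ]
(array([ 0.0065, -0.0044,  0.1703]), array([0.0006, 0.0015, 0.0012]))
[0.5474 0.2611 0.046 ]
94.44269886978164
[0.0392 0.0024 0.    ]
[196.574  178.9541]
```

Call:
apply_moves --deltas '[{"dp": [0.005, -0.003, 0.06], "turn": [0, 0, 0], "fingers": -0.2}, {"dp": [0.005, -0.003, 0.11], "turn": [0, 0, 0], "fingers": -0.2}, {"dp": [0.005, -0.003, 0.15], "turn": [0, 0, 0], "fingers": -0.2}, {"dp": [0.005, -0.003, 0.166], "turn": [0, 0, 0], "fingers": -0.2}, {"dp": [0.005, -0.003, 0.166], "turn": [0, 0, 0], "fingers": -0.2}, {"dp": [0.005, -0.003, 0.166], "turn": [0, 0, 0], "fingers": 1}, {"dp": [0.005, -0.003, 0.166], "turn": [0, 0, 0], "fingers": 1}, {"dp": [0.005, -0.003, 0.166], "turn": [0, 0, 0], "fingers": 1}, {"dp": [0.005, -0.003, 0.166], "turn": [0, 0, 0], "fingers": 1}, {"dp": [0.005, -0.003, 0.166], "turn": [0, 0, 0], "fingers": 1}]' --force 40

```text
clock: 3.2
ee_pos: [0.5531, 0.2078, 0.0369]
eef_rot: [[0.998, 0.066, 0.005], [0.066, -0.998, 0.001], [0.005, -0.001, -1.0]]
contact_force: [-0.9, -1.3, 9.4]
opening: 0.131
```

```bash
python3 -c "
from h import *
st(); im,c=snap('wrist','w2')"
```

```text
3.2 J [ 0.0908  0.7201 -0.6642  1.8263  0.6025  0.8021 -2.3898] P [0.5531 0.2078 0.0369] yaw_y -86.2152472766536 z [ 0.0047  0.0012 -1.    ] F [-0.9021 -1.3174  9.4375] op 0.1313735354128367
```

View pics/w2.png

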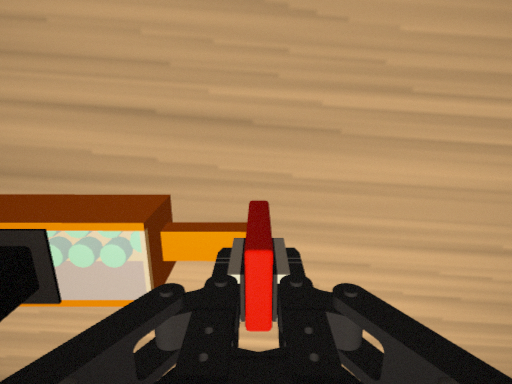

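Tab pinched (opening 0.131 ≈ 11 mm; tab at pixels (247-272,205-328)). Pulling straight out along −y gently.

Call:
apply_moves --deltas '[{"dp": [0, 0.003, -0.003], "turn": [0, 0, 0], "fingers": 1}, {"dp": [0, 0.01, -0.003], "turn": [0, 0, 0], "fingers": 1}, {"dp": [0, 0.02, -0.003], "turn": [0, 0, 0], "fingers": 1}, {"dp": [0, 0.033, -0.003], "turn": [0, 0, 0], "fingers": 1}, {"dp": [0, 0.047, -0.003], "turn": [0, 0, 0], "fingers": 1}, {"dp": [0, 0.062, -0.003], "turn": [0, 0, 0], "fingers": 1}, {"dp": [0, 0.077, -0.003], "turn": [0, 0, 0], "fingers": 1}, {"dp": [0, 0.092, -0.003], "turn": [0, 0, 0], "fingers": 1}, {"dp": [0, 0.107, -0.003], "turn": [0, 0, 0], "fingers": 1}, {"dp": [0, 0.122, -0.003], "turn": [0, 0, 0], "fingers": 1}, {"dp": [0, 0.137, -0.003], "turn": [0, 0, 0], "fingers": 1}, {"dp": [0, 0.152, -0.003], "turn": [0, 0, 0], "fingers": 1}, {"dp": [0, 0.165, -0.003], "turn": [0, 0, 0], "fingers": 1}, {"dp": [0, 0.175, -0.003], "turn": [0, 0, 0], "fingers": 1}, {"dp": [0, 0.182, -0.003], "turn": [0, 0, 0], "fingers": 1}, {"dp": [0, 0.185, -0.003], "turn": [0, 0, 0], "fingers": 1}, {"dp": [0, 0.185, -0.003], "turn": [0, 0, 0], "fingers": 1}, {"dp": [0, 0.185, -0.003], "turn": [0, 0, 0], "fingers": 1}]'

```text
clock: 5.05
ee_pos: [0.5633, 0.022, 0.0371]
eef_rot: [[0.998, 0.066, 0.0], [0.066, -0.998, -0.001], [0.0, 0.001, -1.0]]
contact_force: [-0.1, -1.8, -1.2]
opening: 0.134
```

```bash
python3 -c "
from h import *
st(); im,c=snap('top','t2'); crop(im,100,120,260,240,5,'t2c')"
```

```text
5.05 J [ 0.4249  0.6863 -0.6677  1.8907  0.5974  0.7736 -2.0802] P [0.5633 0.022  0.0371] yaw_y -86.19570875849958 z [ 0.     -0.0007 -1.    ] F [-0.0764 -1.7537 -1.1679] op 0.133514402290655
```

View pics/t2c.png

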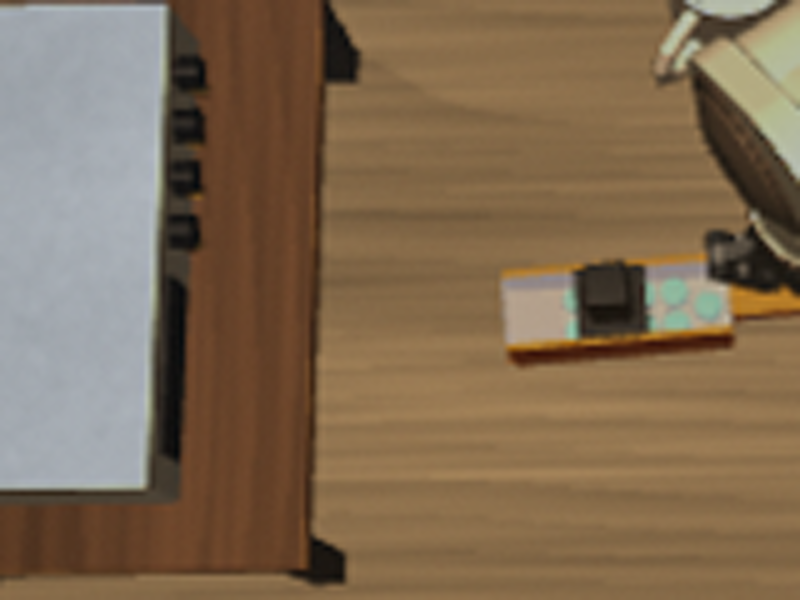

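Shaker clear of the riser (post at crop (612,290)). Release and go up.

Call:
apply_moves --deltas '[{"dp": [0, 0, 0.001], "turn": [0, 0, 0], "fingers": 1}, {"dp": [0, 0, 0.001], "turn": [0, 0, 0], "fingers": -0.2}, {"dp": [0, 0, 0.001], "turn": [0, 0, 0], "fingers": -0.2}, {"dp": [0, 0, 0.001], "turn": [0, 0, 0], "fingers": -0.2}, {"dp": [0, 0, 0.001], "turn": [0, 0, 0], "fingers": -0.2}, {"dp": [0, 0, -0.03], "turn": [0, 0, 0], "fingers": -0.2}, {"dp": [0, 0, -0.07], "turn": [0, 0, 0], "fingers": -0.2}, {"dp": [0, 0, -0.12], "turn": [0, 0, 0], "fingers": -0.2}, {"dp": [0, -0.06, -0.16], "turn": [0, 0, 0], "fingers": -0.2}, {"dp": [0, -0.06, -0.16], "turn": [0, 0, 0], "fingers": -0.2}]'

```text
clock: 6.1
ee_pos: [0.5605, 0.086, 0.2006]
eef_rot: [[0.998, 0.068, 0.005], [0.068, -0.998, 0.002], [0.006, -0.002, -1.0]]
contact_force: [0.4, 0.8, 0.4]
opening: 0.597
```

```bash
python3 -c "
from h import *
st(); im,c=snap('wrist','w3'); im,c=snap('top','t3'); crop(im,150,130,270,220,6,'t3c')"
```

```text
6.1 J [ 0.445   0.4759 -0.8335  1.7895  0.4014  1.0488 -2.0385] P [0.5605 0.086  0.2006] yaw_y -86.07959520593829 z [ 0.0054  0.0023 -1.    ] F [0.3787 0.8143 0.3527] op 0.5969009393404376
```

View pics/w3.png

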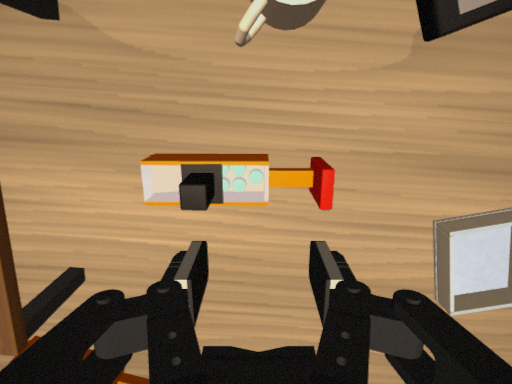

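View pics/t3c.png

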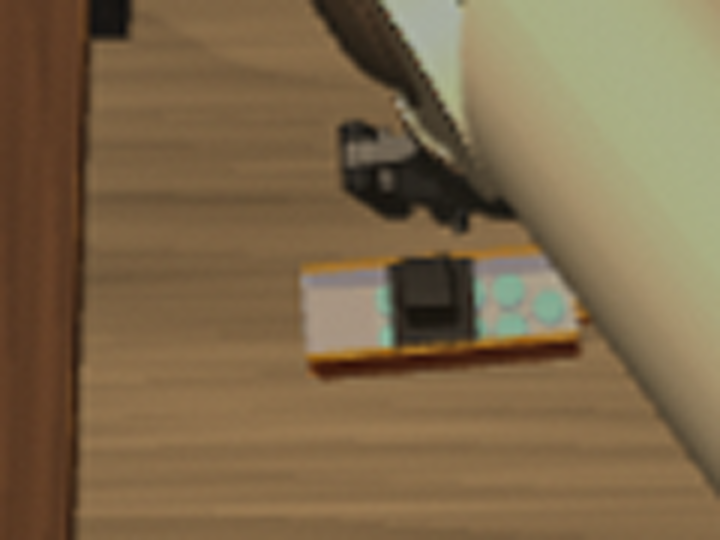

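```bash
python3 -c "
from h import *
im,c=load('w3'); crop(im,130,140,270,220,5,'w3c')"
```

```text
(no output)
```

View pics/w3c.png

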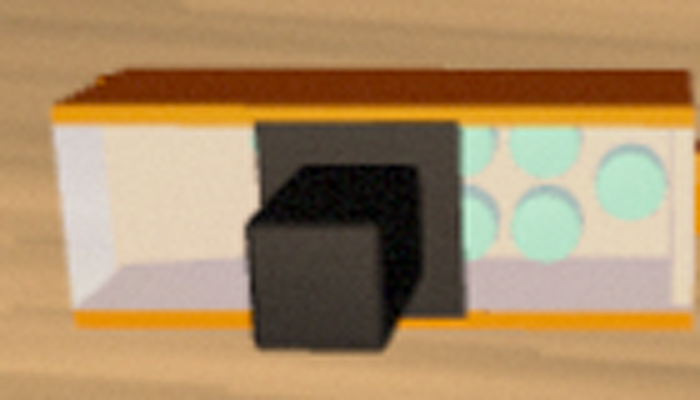

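```bash
python3 -c "
from h import *
im,c=load('w3'); f=lambda u,v,z: onz(c,130+u/5,140+v/5,z)
g=f(317,286,.092); print('grip',g)
F=(f(52,105,.046)+f(78,322,.046))/2; B=(f(692,105,.046)+f(692,322,.046))/2; print(F,B,np.linalg.norm(F-B)); d=F-B; print(np.degrees(np.arctan2(d[1],d[0]))); print('origin',B+d*66/126)
print(np.array(f(382,222,.092)-f(248,228,.092)))
ang=94-180
print(to([.5545,.146,.2],ang))
im,c=load('t3'); print('top grip',onz(c,150+428/6,130+285/6,.092))
"
```

```text
grip [0.5536 0.1411 0.092 ]
[0.5498 0.2007 0.046 ] [0.5584 0.0758 0.046 ] 0.12517878053015735
93.96366541355697
origin [0.5539 0.1412 0.046 ]
[ 0.0026 -0.0226  0.    ]
(array([-0.0007, -0.0593, -0.0008]), array([-0.0017, -0.0038,  0.0031]))
top grip [0.5489 0.1385 0.092 ]
```

```bash
python3 -c "
from h import *
print(to([.553,.1408,.055],-86))"
```

```text
(array([-0.0031, -0.0539,  0.1442]), array([-0.0017, -0.0038,  0.0031]))
```

Call:
apply_moves --deltas '[{"dp": [-0.004, -0.054, 0], "turn": [0, 0, 0], "fingers": -0.5}, {"dp": [-0.004, -0.054, 0.01], "turn": [0, 0, 0], "fingers": -0.5}, {"dp": [-0.004, -0.054, 0.04], "turn": [0, 0, 0], "fingers": -0.5}, {"dp": [-0.004, -0.054, 0.06], "turn": [0, 0, 0], "fingers": -0.5}]'

```text
clock: 6.6
ee_pos: [0.5498, 0.1354, 0.1338]
eef_rot: [[0.998, 0.069, -0.004], [0.069, -0.998, -0.001], [-0.004, 0.001, -1.0]]
contact_force: [0.0, 0.4, -1.0]
opening: 0.749
```

```bash
python3 -c "
from h import *
st(); im,c=snap('wrist','w4');print(to([.553,.1408,.055],-86)); print(proj(c,[.553,.1408,.092]))"
```

```text
6.6 J [ 0.3095  0.5643 -0.7836  1.8363  0.4836  0.9467 -2.1919] P [0.5498 0.1354 0.1338] yaw_y -86.07139586314716 z [-0.0036 -0.0013 -1.    ] F [ 0.0404  0.3665 -0.9774] op 0.748661268717311
(array([ 0.0062, -0.0063,  0.0756]), array([ 0.0016,  0.0087, -0.0019]))
[249.5517 217.9373]
```

View pics/w4.png

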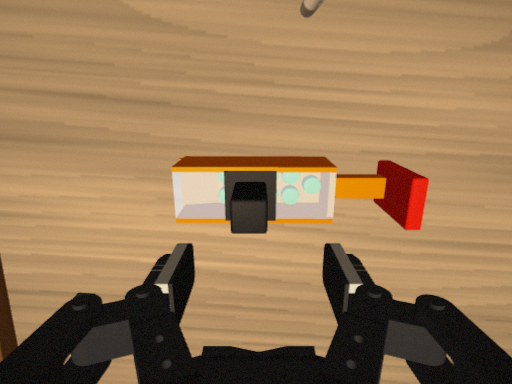

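Call:
apply_moves --deltas '[{"dp": [0.004, -0.003, 0.03], "turn": [0, 0, 0], "fingers": -0.5}, {"dp": [0.004, -0.003, 0.06], "turn": [0, 0, 0], "fingers": -0.5}, {"dp": [0.004, -0.003, 0.079], "turn": [0, 0, 0], "fingers": -0.5}, {"dp": [0.004, -0.003, 0.079], "turn": [0, 0, 0], "fingers": -0.5}]'

```text
clock: 7.05
ee_pos: [0.5523, 0.1378, 0.0543]
eef_rot: [[0.998, 0.067, -0.007], [0.067, -0.998, -0.002], [-0.008, 0.001, -1.0]]
contact_force: [-0.2, -0.9, -0.2]
opening: 0.746
```

```bash
python3 -c "
from h import *
st(); im,c=snap('wrist','w5');print(to([.553,.1408,.055],-86)); print(proj(c,[.553,.1408,.092]))"
```

```text
7.05 J [ 0.2415  0.6785 -0.7023  1.8648  0.5841  0.824  -2.2702] P [0.5523 0.1378 0.0543] yaw_y -86.15422003450306 z [-0.0074 -0.0018 -1.    ] F [-0.2032 -0.9145 -0.1689] op 0.7456346654902644
(array([-0.0005, -0.0024,  0.0012]), array([ 0.0005,  0.0046, -0.0027]))
[249.7633 298.4281]
```

View pics/w5.png

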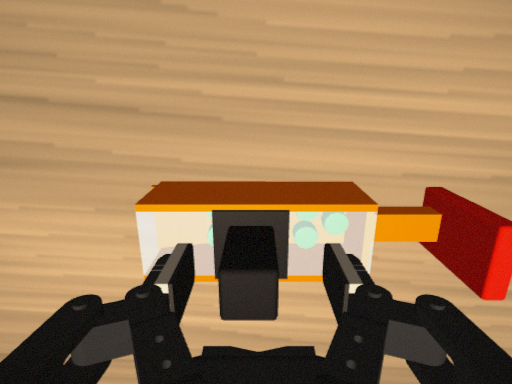

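Call:
apply_moves --deltas '[{"dp": [0, -0.002, 0], "turn": [0, 0, 0], "fingers": -0.5}, {"dp": [0, -0.002, 0], "turn": [0, 0, 0], "fingers": 1}, {"dp": [0, -0.002, 0], "turn": [0, 0, 0], "fingers": 1}, {"dp": [0, -0.002, 0], "turn": [0, 0, 0], "fingers": 1}, {"dp": [0, -0.002, 0], "turn": [0, 0, 0], "fingers": 1}, {"dp": [0, -0.002, 0], "turn": [0, 0, 0], "fingers": 1}, {"dp": [0, -0.002, -0.005], "turn": [0, 0, 0], "fingers": 1}, {"dp": [0, -0.002, -0.015], "turn": [0, 0, 0], "fingers": 1}, {"dp": [0, -0.002, -0.035], "turn": [0, 0, 0], "fingers": 1}, {"dp": [0, -0.002, -0.06], "turn": [0, 0, 0], "fingers": 1}, {"dp": [0, -0.002, -0.09], "turn": [0, 0, 0], "fingers": 1}, {"dp": [0, -0.002, -0.115], "turn": [0, 0, 0], "fingers": 1}, {"dp": [0, -0.002, -0.13], "turn": [0, 0, 0], "fingers": 1}, {"dp": [0, -0.002, -0.13], "turn": [0, 0, 0], "fingers": 1}]' --force 60

```text
clock: 8.5
ee_pos: [0.5565, 0.1415, 0.1903]
eef_rot: [[0.998, 0.066, 0.004], [0.066, -0.998, 0.0], [0.004, -0.0, -1.0]]
contact_force: [0.3, 0.2, -3.6]
opening: 0.272
```

```bash
python3 -c "
from h import *
st(); im,c=snap('wrist','w6'); im,c=snap('side','s6');print(to([.571,-.339,.2],14.8))"
```

```text
8.5 J [ 0.3356  0.5038 -0.8279  1.7796  0.4256  1.0428 -2.1538] P [0.5565 0.1415 0.1903] yaw_y -86.21139226724931 z [ 0.0039  0.0005 -1.    ] F [ 0.342   0.172  -3.5703] op 0.2715085886146718
(array([-0.0155,  0.4796, -0.0123]), array([-0.0003,  0.0011, -1.7631]))
```

View pics/w6.png

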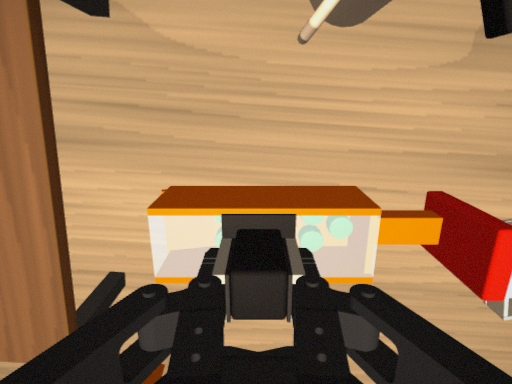

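View pics/s6.png

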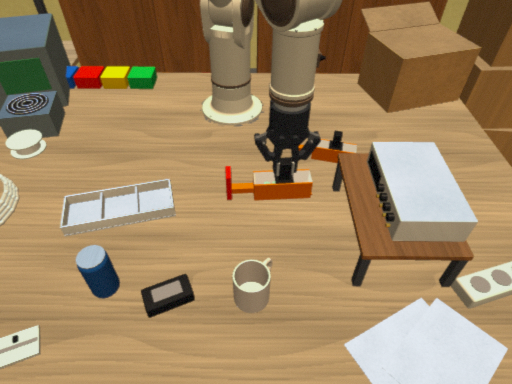

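Lifted by the grip (−3.6 N ≈ full weight). Swinging to the tray with the mouth facing the robot.

Call:
apply_moves --deltas '[{"dp": [0, 0.01, -0.02], "turn": [0, 0, -0.035], "fingers": 1}, {"dp": [-0.001, 0.03, -0.02], "turn": [0, 0, -0.11], "fingers": 1}, {"dp": [-0.002, 0.053, -0.02], "turn": [0, 0, -0.19], "fingers": 1}, {"dp": [-0.003, 0.077, -0.02], "turn": [0, 0, -0.28], "fingers": 1}, {"dp": [-0.004, 0.106, -0.02], "turn": [0, 0, -0.39], "fingers": 1}, {"dp": [-0.005, 0.134, -0.02], "turn": [0, 0, -0.49], "fingers": 1}, {"dp": [-0.006, 0.163, -0.02], "turn": [0, 0, -0.6], "fingers": 1}, {"dp": [-0.007, 0.192, -0.02], "turn": [0, 0, -0.7], "fingers": 1}, {"dp": [-0.008, 0.221, -0.02], "turn": [0, 0, -0.81], "fingers": 1}, {"dp": [-0.009, 0.25, -0.02], "turn": [0, 0, -0.92], "fingers": 1}, {"dp": [-0.01, 0.278, -0.02], "turn": [0, 0, -1.02], "fingers": 1}, {"dp": [-0.011, 0.307, -0.02], "turn": [0, 0, -1.13], "fingers": 1}, {"dp": [-0.012, 0.336, -0.02], "turn": [0, 0, -1.23], "fingers": 1}, {"dp": [-0.013, 0.365, -0.02], "turn": [0, 0, -1.34], "fingers": 1}, {"dp": [-0.014, 0.394, -0.02], "turn": [0, 0, -1.44], "fingers": 1}, {"dp": [-0.015, 0.422, -0.02], "turn": [0, 0, -1.55], "fingers": 1}, {"dp": [-0.015, 0.446, -0.02], "turn": [0, 0, -1.64], "fingers": 1}, {"dp": [-0.015, 0.465, -0.02], "turn": [0, 0, -1.71], "fingers": 1}, {"dp": [-0.015, 0.48, -0.02], "turn": [0, 0, -1.76], "fingers": 1}, {"dp": [-0.015, 0.48, -0.02], "turn": [0, 0, -1.76], "fingers": 1}]'

```text
clock: 10.6
ee_pos: [0.5704, -0.3419, 0.205]
eef_rot: [[-0.249, 0.969, -0.003], [0.969, 0.249, 0.001], [0.002, -0.003, -1.0]]
contact_force: [0.0, -1.6, -2.9]
opening: 0.274
```

```bash
python3 -c "
from h import *
st(); im,c=snap('wrist','w7'); im,c=snap('side','s7')"
```

```text
10.6 J [ 1.1916  0.7997 -1.126   1.5166  0.7362  1.3005  0.2316] P [ 0.5704 -0.3419  0.205 ] yaw_y 14.405676082598704 z [-0.0035  0.0011 -1.    ] F [ 0.0153 -1.5503 -2.9172] op 0.27392608386711115
```

View pics/w7.png

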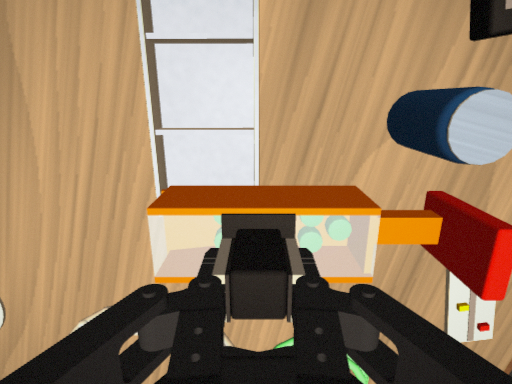

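View pics/s7.png

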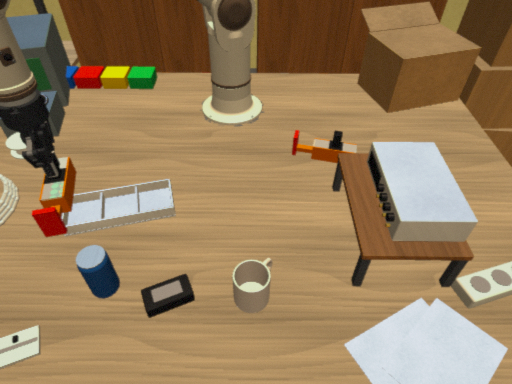

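```bash
cat >> h.py <<'E'
TC=np.array([.491,-.269]); TU=np.array([.967,.255]); TV=np.array([-.255,.967])
def pour(bay,th,off=.012,zl=.055,yaw=14.8):
    R=down(yaw)@Ro.from_rotvec([-np.radians(th),0,0]).as_matrix()
    L=np.r_[TC+TV*.088*bay+TU*off,zl]
    return L-R@np.array([0,-.06,.049]),R
E
python3 -c "
from h import *
im,c=load('w7')
for p in [(155,130),(255,130),(148,38),(253,40)]:
    w=onz(c,*p,.0305); print(w,(w[:2]-TC)@TU,(w[:2]-TC)@TV)
for th in [0,20,25,30,35,40]:
    p,R=pour(-1,th); print(th,p,to(p,R=R))
p,R=pour(-1,0,zl=.12);print(p,to(p,R=R))
"
```

```text
[ 0.4574 -0.3229  0.0305] -0.046222909468890405 -0.04358211667690886
[ 0.5554 -0.2977  0.0305] 0.054958711021621844 -0.04421823132967
[ 0.4382 -0.241   0.0305] -0.04389858871615544 0.0405751393233947
[ 0.5334 -0.2183  0.0305] 0.05388627894630785 0.038195979069906155
0 [ 0.5831 -0.3357  0.104 ] (array([-0.001 ,  0.0121,  0.1021]), array([-0.0016, -0.0029, -0.0042]))
20 [ 0.5634 -0.3409  0.1216] (array([-0.0011, -0.0083,  0.0846]), array([-0.3506, -0.0021, -0.0047]))
25 [ 0.5576 -0.3424  0.1248] (array([-0.0011, -0.0143,  0.0814]), array([-0.4379, -0.0019, -0.0048]))
30 [ 0.5516 -0.344   0.1274] (array([-0.0011, -0.0205,  0.0788]), array([-0.5252, -0.0017, -0.0049]))
35 [ 0.5454 -0.3457  0.1296] (array([-0.0011, -0.0269,  0.0766]), array([-0.6124, -0.0015, -0.005 ]))
40 [ 0.539  -0.3473  0.1311] (array([-0.0012, -0.0335,  0.0751]), array([-0.6997, -0.0013, -0.0051]))
[ 0.5831 -0.3357  0.169 ] (array([-0.0009,  0.012 ,  0.0371]), array([-0.0016, -0.0029, -0.0042]))
```

Call:
apply_moves --deltas '[{"dp": [0, 0.005, 0.02], "turn": [-0.05, 0, 0], "fingers": 1}, {"dp": [0, 0.004, 0.045], "turn": [-0.12, 0, 0], "fingers": 1}, {"dp": [0, 0, 0.065], "turn": [-0.2, 0, 0], "fingers": 1}, {"dp": [0, -0.004, 0.08], "turn": [-0.28, 0, 0], "fingers": 1}, {"dp": [0, -0.008, 0.085], "turn": [-0.35, 0, 0], "fingers": 1}, {"dp": [0, -0.008, 0.085], "turn": [-0.35, 0, 0], "fingers": 1}, {"dp": [0, -0.008, 0.085], "turn": [-0.35, 0, 0], "fingers": 1}, {"dp": [0, -0.008, 0.085], "turn": [-0.35, 0, 0], "fingers": 1}]'

```text
clock: 11.5
ee_pos: [0.5662, -0.3397, 0.1245]
eef_rot: [[-0.254, 0.908, 0.333], [0.967, 0.239, 0.086], [-0.001, 0.344, -0.939]]
contact_force: [0.5, 1.3, -3.2]
opening: 0.269
```

```bash
python3 -c "
from h import *
st(); im,c=snap('wrist','w8'); im,c=snap('side','s8'); crop(im,20,140,200,280,4,'s8c')"
```

```text
11.5 J [ 1.4666  0.8725 -1.1954  1.8149  0.8124  0.7865  0.2575] P [ 0.5662 -0.3397  0.1245] yaw_y 14.758436555622652 z [ 0.3326  0.0865 -0.9391] F [ 0.4784  1.2943 -3.2488] op 0.26898807621780707
```

View pics/w8.png

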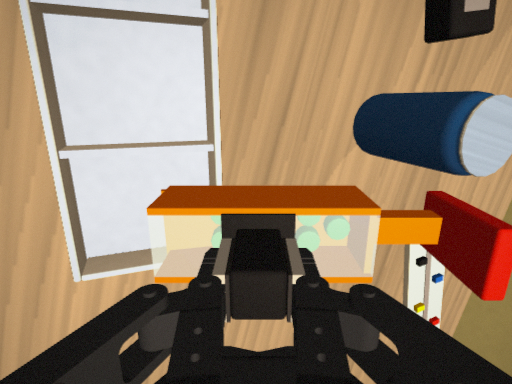

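View pics/s8c.png

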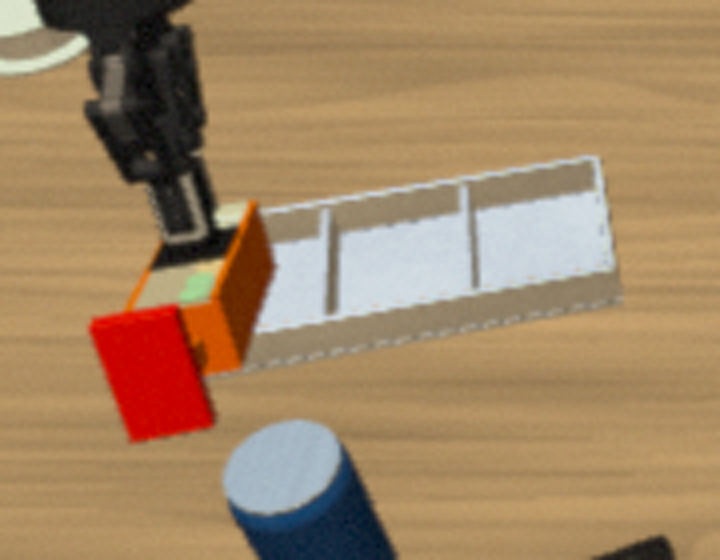

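Caps have not moved at 20°. Dip to 25° with gentle shaking.

Call:
apply_moves --deltas '[{"dp": [0, -0.002, -0.002], "turn": [-0.045, 0, 0], "fingers": 1}, {"dp": [0, -0.004, -0.005], "turn": [-0.087, 0, 0], "fingers": 1}, {"dp": [0, 0.003, -0.005], "turn": [-0.087, 0, 0], "fingers": 1}, {"dp": [0, 0.003, -0.005], "turn": [-0.087, 0, 0], "fingers": 1}, {"dp": [0, -0.011, -0.005], "turn": [-0.087, 0, 0], "fingers": 1}, {"dp": [0, -0.011, -0.005], "turn": [-0.087, 0, 0], "fingers": 1}, {"dp": [0, 0.003, -0.005], "turn": [-0.087, 0, 0], "fingers": 1}, {"dp": [0, 0.003, -0.005], "turn": [-0.087, 0, 0], "fingers": 1}, {"dp": [0, -0.011, -0.005], "turn": [-0.087, 0, 0], "fingers": 1}, {"dp": [0, -0.004, -0.005], "turn": [-0.087, 0, 0], "fingers": 1}]'

```text
clock: 12.6
ee_pos: [0.556, -0.3434, 0.1241]
eef_rot: [[-0.251, 0.879, 0.405], [0.968, 0.227, 0.107], [0.002, 0.419, -0.908]]
contact_force: [-1.0, -0.2, -4.4]
opening: 0.273
```

```bash
python3 -c "
from h import *
st(); im,c=snap('wrist','w9'); crop(im,60,130,400,290,2.3,'w9c')"
```

```text
12.6 J [ 1.5559  0.8925 -1.2277  1.8705  0.8154  0.7011  0.2927] P [ 0.556  -0.3434  0.1241] yaw_y 14.482436399785174 z [ 0.4051  0.1067 -0.908 ] F [-1.0354 -0.1749 -4.3798] op 0.2725931659644827
```

View pics/w9c.png

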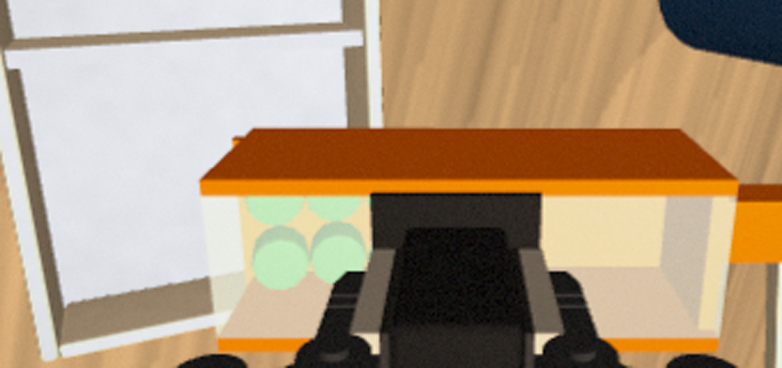

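Caps slid forward against the ramp (crop (250-365,195-290)). A little more dip, with shaking.

Call:
apply_moves --deltas '[{"dp": [0, -0.003, -0.004], "turn": [-0.07, 0, 0], "fingers": 1}, {"dp": [0, 0.005, -0.004], "turn": [-0.07, 0, 0], "fingers": 1}, {"dp": [0, 0.005, -0.004], "turn": [-0.07, 0, 0], "fingers": 1}, {"dp": [0, -0.011, -0.004], "turn": [-0.07, 0, 0], "fingers": 1}, {"dp": [0, -0.011, -0.004], "turn": [-0.07, 0, 0], "fingers": 1}, {"dp": [0, 0.005, -0.004], "turn": [-0.07, 0, 0], "fingers": 1}, {"dp": [0, 0.005, -0.004], "turn": [-0.07, 0, 0], "fingers": 1}, {"dp": [0, -0.003, -0.004], "turn": [-0.07, 0, 0], "fingers": 1}]'

```text
clock: 13.45
ee_pos: [0.5573, -0.3422, 0.1306]
eef_rot: [[-0.256, 0.844, 0.472], [0.967, 0.224, 0.123], [-0.002, 0.488, -0.873]]
contact_force: [-0.2, 0.5, -2.6]
opening: 0.272
```

```bash
python3 -c "
from h import *
st(); im,c=snap('wrist','w10'); crop(im,60,130,400,290,2.3,'w10c')"
```

```text
13.45 J [ 1.6163  0.9143 -1.2598  1.9056  0.8179  0.6332  0.3237] P [ 0.5573 -0.3422  0.1306] yaw_y 14.887361061863134 z [ 0.4723  0.1229 -0.8729] F [-0.2396  0.5215 -2.6281] op 0.2721349734672852
```

View pics/w10c.png

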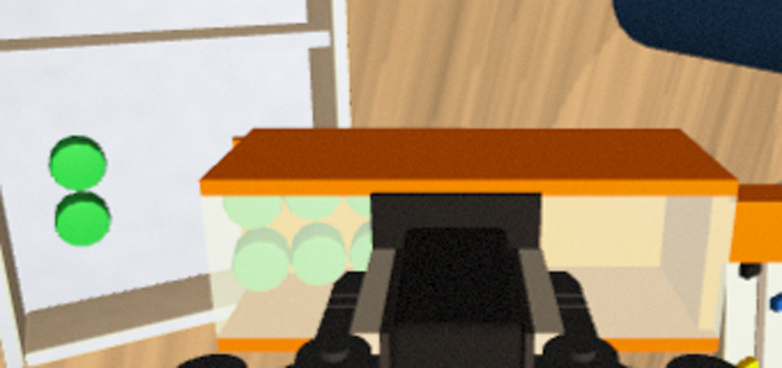

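Exactly two caps in the far bay (crop (78,163),(82,218)), seven left. Dip back and move to the middle bay.

Call:
apply_moves --deltas '[{"dp": [0, 0.004, 0.007], "turn": [0.1, 0, 0], "fingers": 1}, {"dp": [0, 0.008, 0.013], "turn": [0.2, 0, 0], "fingers": 1}, {"dp": [0.01, 0.01, 0.014], "turn": [0.2, 0, 0], "fingers": 1}, {"dp": [0.025, 0.012, 0.015], "turn": [0.2, 0, 0], "fingers": 1}, {"dp": [0.042, 0.014, 0.016], "turn": [0.2, 0, 0], "fingers": 1}, {"dp": [0.06, 0.015, 0.017], "turn": [0.2, 0, 0], "fingers": 1}, {"dp": [0.076, 0.015, 0.017], "turn": [0.2, 0, 0], "fingers": 1}, {"dp": [0.088, 0.015, 0.017], "turn": [0.2, 0, 0], "fingers": 1}, {"dp": [0.088, 0.015, 0.017], "turn": [0.2, 0, 0], "fingers": 1}]'

```text
clock: 14.4
ee_pos: [0.5517, -0.2506, 0.1207]
eef_rot: [[-0.255, 0.922, 0.291], [0.967, 0.243, 0.078], [0.001, 0.301, -0.954]]
contact_force: [-0.1, 0.0, -3.4]
opening: 0.269
```

```bash
python3 -c "
from h import *
st(); im,c=snap('wrist','w11'); im,c=snap('side','s11'); crop(im,20,140,200,280,4,'s11c')
for th in [20,26,29]:
    p,R=pour(0,th,off=.02); print(th,p,to(p,R=R))"
```

```text
14.4 J [ 1.3799  0.7696 -1.1843  1.9466  0.8155  0.7335  0.0817] P [ 0.5517 -0.2506  0.1207] yaw_y 14.76324424244828 z [ 0.2908  0.0777 -0.9536] F [-0.1166  0.0283 -3.4034] op 0.2686496213270992
20 [ 0.5486 -0.2538  0.1216] (array([ 0.0008, -0.0038, -0.0018]), array([-0.0425,  0.0015, -0.0028]))
26 [ 0.5417 -0.2556  0.1253] (array([ 0.0007, -0.0095, -0.0076]), array([-0.1472,  0.0016, -0.0027]))
29 [ 0.5381 -0.2566  0.1269] (array([ 0.0007, -0.0126, -0.0102]), array([-0.1995,  0.0017, -0.0027]))
```

View pics/w11.png

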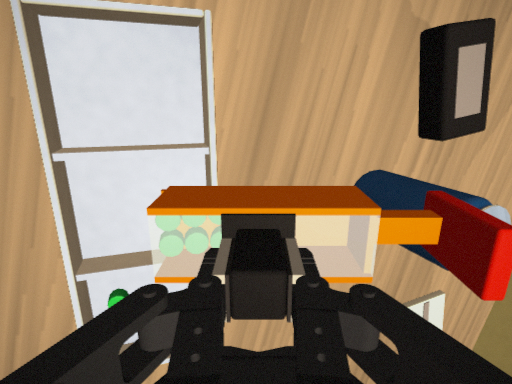

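View pics/s11c.png

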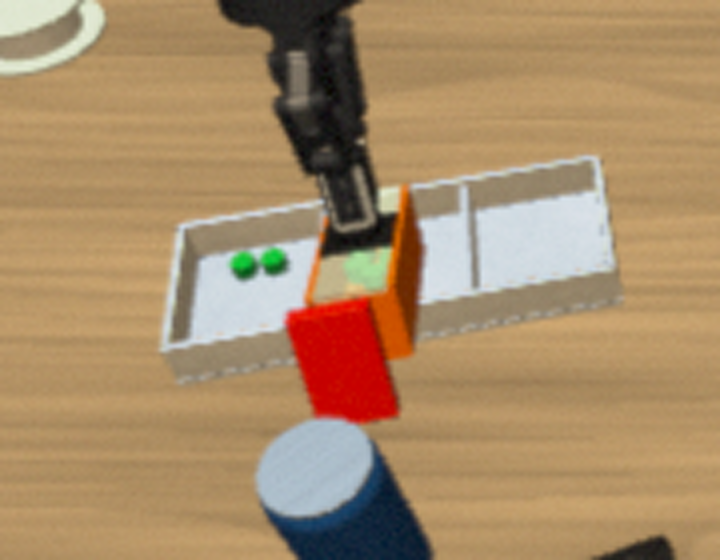

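Call:
apply_moves --deltas '[{"dp": [0, -0.005, -0.004], "turn": [-0.07, 0, 0], "fingers": 1}, {"dp": [0, -0.009, -0.007], "turn": [-0.14, 0, 0], "fingers": 1}, {"dp": [0, -0.012, -0.01], "turn": [-0.2, 0, 0], "fingers": 1}, {"dp": [0, -0.004, -0.01], "turn": [-0.2, 0, 0], "fingers": 1}, {"dp": [0, -0.004, -0.01], "turn": [-0.2, 0, 0], "fingers": 1}, {"dp": [0, -0.02, -0.01], "turn": [-0.2, 0, 0], "fingers": 1}, {"dp": [0, -0.02, -0.01], "turn": [-0.2, 0, 0], "fingers": 1}, {"dp": [0, -0.012, -0.01], "turn": [-0.2, 0, 0], "fingers": 1}]'

```text
clock: 15.3
ee_pos: [0.5395, -0.2569, 0.1269]
eef_rot: [[-0.252, 0.847, 0.469], [0.968, 0.22, 0.122], [0.0, 0.485, -0.875]]
contact_force: [-0.3, 0.6, -2.6]
opening: 0.269
```

```bash
python3 -c "
from h import *
st(); im,c=snap('wrist','w12'); crop(im,20,100,400,300,2,'w12c')"
```

```text
15.3 J [ 1.5777  0.7957 -1.2509  2.0733  0.8483  0.5043  0.1435] P [ 0.5395 -0.2569  0.1269] yaw_y 14.573549438581274 z [ 0.4691  0.1223 -0.8746] F [-0.3118  0.6457 -2.5975] op 0.2690510241128905
```

View pics/w12c.png

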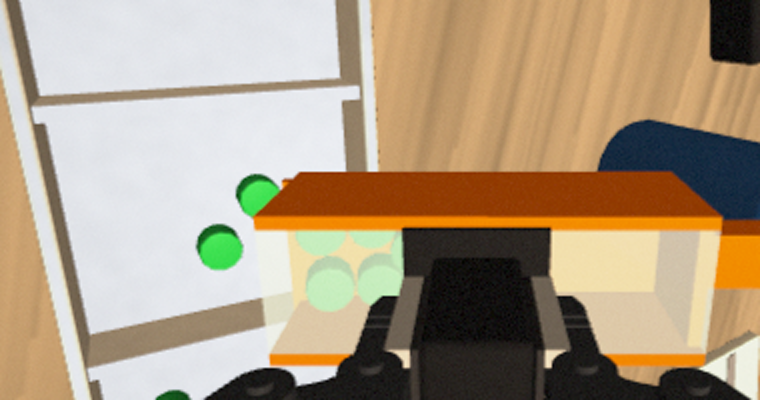

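Two more in the middle bay (crop (258,196),(219,246)); five left. Over to the near bay.

Call:
apply_moves --deltas '[{"dp": [0, 0.006, 0.003], "turn": [0.075, 0, 0], "fingers": 1}, {"dp": [0, 0.012, 0.001], "turn": [0.15, 0, 0], "fingers": 1}, {"dp": [0.01, 0.012, 0], "turn": [0.15, 0, 0], "fingers": 1}, {"dp": [0.025, 0.012, 0], "turn": [0.15, 0, 0], "fingers": 1}, {"dp": [0.042, 0.013, 0], "turn": [0.15, 0, 0], "fingers": 1}, {"dp": [0.06, 0.014, 0.001], "turn": [0.15, 0, 0], "fingers": 1}, {"dp": [0.076, 0.016, 0.002], "turn": [0.15, 0, 0], "fingers": 1}, {"dp": [0.087, 0.016, 0.002], "turn": [0.15, 0, 0], "fingers": 1}, {"dp": [0.087, 0.016, 0.002], "turn": [0.15, 0, 0], "fingers": 1}]'

```text
clock: 16.25
ee_pos: [0.5303, -0.1662, 0.1325]
eef_rot: [[-0.256, 0.906, 0.337], [0.967, 0.24, 0.09], [0.0, 0.348, -0.937]]
contact_force: [-0.1, -0.1, -2.3]
opening: 0.27
```

```bash
python3 -c "
from h import *
st(); im,c=snap('wrist','w13'); im,c=snap('side','s13'); crop(im,20,140,200,280,4,'s13c')
for th in [29,34,38,44]:
    p,R=pour(1,th,off=.022); print(th,p,to(p,R=R))"
```

```text
16.25 J [ 1.3739  0.6506 -1.2355  2.1108  0.8055  0.5966 -0.0647] P [ 0.5303 -0.1662  0.1325] yaw_y 14.817579295140629 z [ 0.3367  0.0896 -0.9373] F [-0.0511 -0.058  -2.2731] op 0.27004928547284485
29 [ 0.5176 -0.171   0.1269] (array([ 0.0015, -0.015 ,  0.0007]), array([-0.1496,  0.0015, -0.0024]))
34 [ 0.5114 -0.1726  0.1292] (array([ 0.0014, -0.0202, -0.0036]), array([-0.2369,  0.0016, -0.0023]))
38 [ 0.5064 -0.1739  0.1306] (array([ 0.0014, -0.0246, -0.0067]), array([-0.3067,  0.0017, -0.0023]))
44 [ 0.4987 -0.176   0.1319] (array([ 0.0014, -0.0316, -0.0108]), array([-0.4114,  0.0018, -0.0022]))
```

View pics/w13.png

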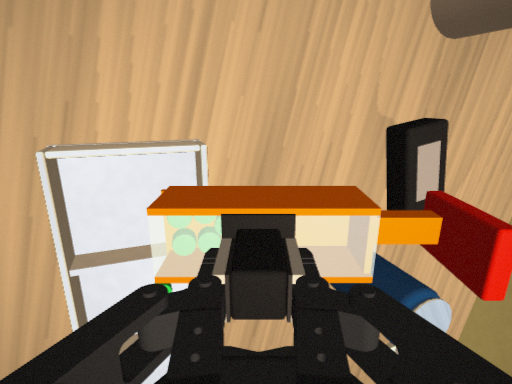

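View pics/s13c.png

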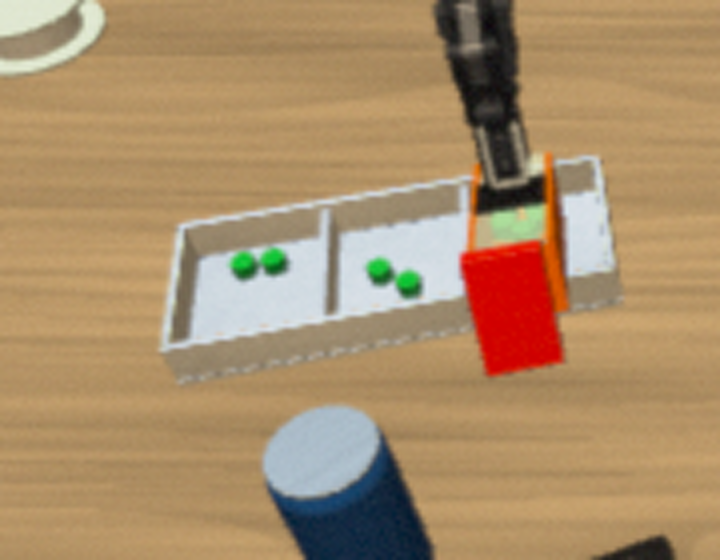

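2 + 2 confirmed in the far and middle bays (side crop). Dipping over the near bay and shaking.

Call:
apply_moves --deltas '[{"dp": [0.002, -0.007, 0], "turn": [-0.075, 0, 0], "fingers": 1}, {"dp": [0.002, -0.015, 0], "turn": [-0.15, 0, 0], "fingers": 1}, {"dp": [0.002, -0.017, -0.002], "turn": [-0.19, 0, 0], "fingers": 1}, {"dp": [0.002, -0.009, -0.002], "turn": [-0.19, 0, 0], "fingers": 1}, {"dp": [0.002, -0.009, -0.002], "turn": [-0.19, 0, 0], "fingers": 1}, {"dp": [0.002, -0.025, -0.002], "turn": [-0.19, 0, 0], "fingers": 1}, {"dp": [0.002, -0.025, -0.002], "turn": [-0.19, 0, 0], "fingers": 1}, {"dp": [0.002, -0.009, -0.002], "turn": [-0.19, 0, 0], "fingers": 1}, {"dp": [0.002, -0.009, -0.002], "turn": [-0.19, 0, 0], "fingers": 1}, {"dp": [0.002, -0.025, -0.002], "turn": [-0.19, 0, 0], "fingers": 1}, {"dp": [0.002, -0.025, -0.002], "turn": [-0.19, 0, 0], "fingers": 1}, {"dp": [0.002, -0.009, -0.002], "turn": [-0.19, 0, 0], "fingers": 1}, {"dp": [0.002, -0.009, -0.002], "turn": [-0.19, 0, 0], "fingers": 1}, {"dp": [0.002, -0.025, -0.002], "turn": [-0.19, 0, 0], "fingers": 1}, {"dp": [0.002, -0.017, -0.002], "turn": [-0.19, 0, 0], "fingers": 1}]'

```text
clock: 17.85
ee_pos: [0.5122, -0.1711, 0.1269]
eef_rot: [[-0.252, 0.829, 0.499], [0.968, 0.215, 0.131], [0.002, 0.516, -0.857]]
contact_force: [-0.2, 0.2, -2.1]
opening: 0.272
```

```bash
python3 -c "
from h import *
st(); im,c=snap('wrist','w14'); crop(im,20,100,400,300,2,'w14c')"
```

```text
17.85 J [ 1.5423  0.6494 -1.2447  2.2566  0.8911  0.3155 -0.0497] P [ 0.5122 -0.1711  0.1269] yaw_y 14.513435979539487 z [ 0.499   0.1313 -0.8566] F [-0.1592  0.2207 -2.1271] op 0.2721865956272098
```

View pics/w14c.png

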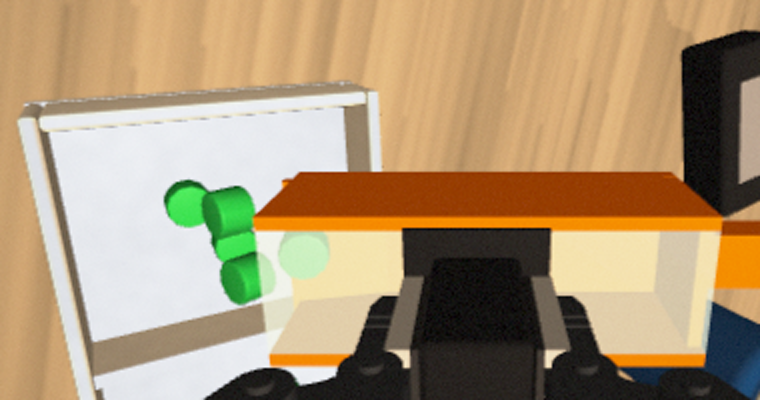

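Call:
apply_moves --deltas '[{"dp": [0, 0.011, -0.005], "turn": [-0.02, 0, 0], "fingers": 1}, {"dp": [0, 0.011, -0.005], "turn": [-0.02, 0, 0], "fingers": 1}, {"dp": [0, -0.005, -0.005], "turn": [-0.02, 0, 0], "fingers": 1}, {"dp": [0, -0.005, -0.005], "turn": [-0.02, 0, 0], "fingers": 1}, {"dp": [0, 0.011, -0.005], "turn": [-0.02, 0, 0], "fingers": 1}, {"dp": [0, 0.011, -0.005], "turn": [-0.02, 0, 0], "fingers": 1}, {"dp": [0, -0.005, -0.005], "turn": [-0.02, 0, 0], "fingers": 1}, {"dp": [0, -0.005, -0.005], "turn": [-0.02, 0, 0], "fingers": 1}, {"dp": [0, 0.003, -0.005], "turn": [-0.02, 0, 0], "fingers": 1}]'

```text
clock: 18.8
ee_pos: [0.5132, -0.171, 0.1334]
eef_rot: [[-0.251, 0.818, 0.517], [0.968, 0.212, 0.136], [0.002, 0.534, -0.845]]
contact_force: [-0.4, 0.4, -1.3]
opening: 0.274
```

```bash
python3 -c "
from h import *
st(); im,c=snap('wrist','w15'); crop(im,20,100,400,300,2,'w15c')"
```

```text
18.8 J [ 1.5705  0.6527 -1.2672  2.2633  0.8913  0.3034 -0.043 ] P [ 0.5132 -0.171   0.1334] yaw_y 14.49309383788472 z [ 0.517   0.1358 -0.8452] F [-0.4136  0.4475 -1.3112] op 0.27393781613387935
```

View pics/w15c.png

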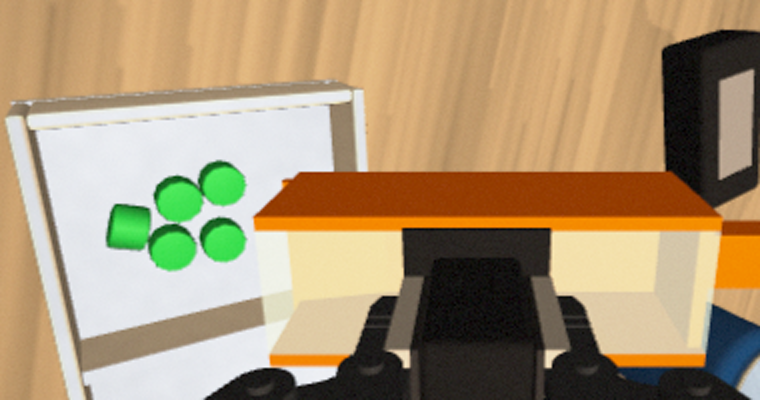

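All five remaining caps are in the near bay (crop (110-245,160-270)); the shaker looks empty. Level up and carry to the open bench.

```bash
python3 -c "
from h import *
print(to([.52,-.15,.21],14.8)); print(to([.50,.05,.21],14.8));print(to([.50,.05,.09],14.8))"
```

```text
(array([ 0.0191,  0.0474, -0.0579]), array([ 0.5684,  0.0009, -0.0031]))
(array([ 0.2177,  0.0737, -0.0411]), array([ 0.5684,  0.0009, -0.0031]))
(array([0.2177, 0.0091, 0.06  ]), array([ 0.5684,  0.0009, -0.0031]))
```

Call:
apply_moves --deltas '[{"dp": [0.003, 0.01, -0.014], "turn": [0.05, 0, 0], "fingers": 1}, {"dp": [0.008, 0.022, -0.028], "turn": [0.15, 0, 0], "fingers": 1}, {"dp": [0.014, 0.036, -0.044], "turn": [0.28, 0, 0], "fingers": 1}, {"dp": [0.019, 0.047, -0.058], "turn": [0.41, 0, 0], "fingers": 1}, {"dp": [0.04, 0.05, -0.056], "turn": [0.52, 0, 0], "fingers": 1}, {"dp": [0.07, 0.054, -0.053], "turn": [0.568, 0, 0], "fingers": 1}, {"dp": [0.105, 0.06, -0.05], "turn": [0.568, 0, 0], "fingers": 1}, {"dp": [0.14, 0.064, -0.047], "turn": [0.568, 0, 0], "fingers": 1}, {"dp": [0.175, 0.068, -0.044], "turn": [0.568, 0, 0], "fingers": 1}, {"dp": [0.205, 0.072, -0.042], "turn": [0.568, 0, 0], "fingers": 1}, {"dp": [0.218, 0.074, -0.041], "turn": [0.568, 0, 0], "fingers": 1}, {"dp": [0.218, 0.06, -0.02], "turn": [0.568, 0, 0], "fingers": 1}, {"dp": [0.218, 0.045, 0.005], "turn": [0.568, 0, 0], "fingers": 1}, {"dp": [0.218, 0.027, 0.033], "turn": [0.568, 0, 0], "fingers": 1}, {"dp": [0.218, 0.009, 0.06], "turn": [0.568, 0, 0], "fingers": 1}, {"dp": [0.218, 0.009, 0.06], "turn": [0.568, 0, 0], "fingers": 1}, {"dp": [0.218, 0.009, 0.06], "turn": [0.568, 0, 0], "fingers": 1}]'

```text
clock: 20.55
ee_pos: [0.499, 0.0505, 0.0895]
eef_rot: [[-0.253, 0.968, -0.001], [0.968, 0.253, 0.001], [0.001, -0.001, -1.0]]
contact_force: [-0.1, 0.5, -1.3]
opening: 0.272
```

```bash
python3 -c "
from h import *
st(); im,c=snap('wrist','w16'); im,c=snap('side','s16')"
```

```text
20.55 J [ 0.6903  0.6909 -1.0905  2.0148  0.7798  0.9314 -0.5642] P [0.499  0.0505 0.0895] yaw_y 14.643246144998994 z [-0.0012  0.0007 -1.    ] F [-0.0568  0.4578 -1.2567] op 0.2724133504779287
```

View pics/w16.png

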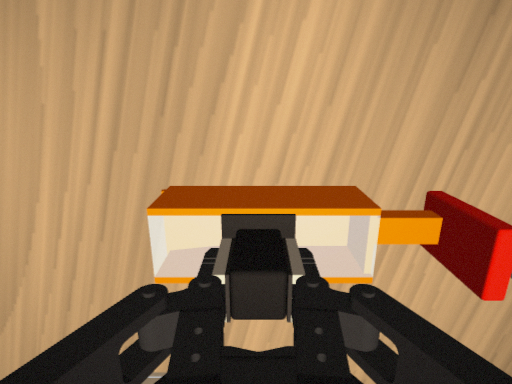

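View pics/s16.png

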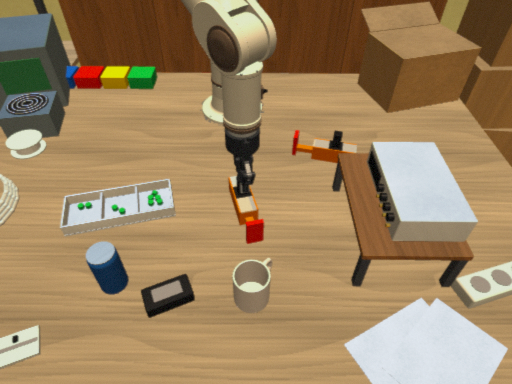

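Side view: the nine caps lie 2/2/5, but the can (now at (101,253), was (91,253)) seems to have been nudged by the tab; I'll measure that. First set the shaker down.

Call:
apply_moves --deltas '[{"dp": [0, 0, 0.012], "turn": [0, 0, 0], "fingers": 1}, {"dp": [0, 0, 0.024], "turn": [0, 0, 0], "fingers": 1}, {"dp": [0, 0, 0.031], "turn": [0, 0, 0], "fingers": 1}, {"dp": [0, 0, 0.034], "turn": [0, 0, 0], "fingers": 1}, {"dp": [0, 0, 0.034], "turn": [0, 0, 0], "fingers": 1}, {"dp": [0, 0, 0.034], "turn": [0, 0, 0], "fingers": 1}]'

```text
clock: 21.25
ee_pos: [0.4984, 0.0494, 0.0584]
eef_rot: [[-0.253, 0.968, -0.001], [0.968, 0.253, -0.006], [-0.006, -0.002, -1.0]]
contact_force: [-14.9, -8.1, 45.2]
opening: 0.271
```

```bash
python3 -c "
from h import *
st(); im,c=snap('side','s17'); crop(im,60,150,300,320,3,'s17c')
a=cv2.imread('pics/side0.png'); 
cv2.imwrite('pics/can.png',np.hstack([cv2.resize(a[230:310,60:140],None,fx=5,fy=5,interpolation=cv2.INTER_CUBIC),cv2.resize(im[230:310,60:140],None,fx=5,fy=5,interpolation=cv2.INTER_CUBIC)]))"
```

```text
21.25 J [ 0.6476  0.73   -1.0348  2.0297  0.841   0.8873 -0.6111] P [0.4984 0.0494 0.0584] yaw_y 14.636337071996973 z [-0.0009 -0.006  -1.    ] F [-14.9409  -8.1022  45.2125] op 0.2705818855366503
```

View pics/s17c.png

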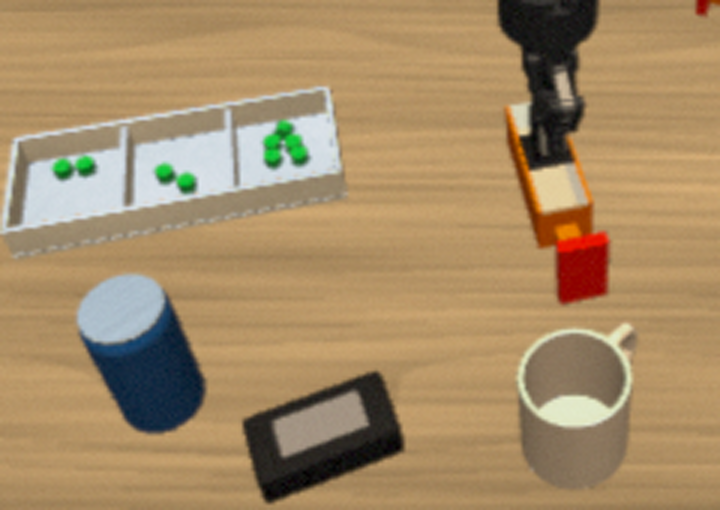

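View pics/can.png

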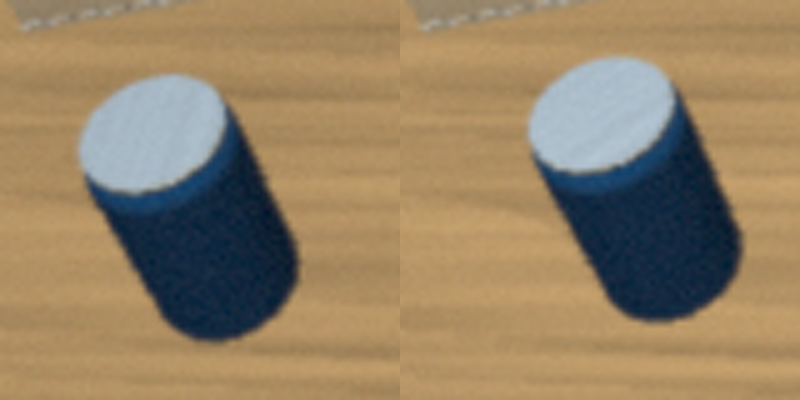

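The can did move; measure how far, and relieve the press (45 N) before letting go.

```bash
python3 -c "
from h import *
im,c=load('side0'); a=onz(c,60+154/5,230+134/5,.115); b=onz(c,60+202/5,230+115/5,.115); print(a,b,b-a,np.linalg.norm(b-a))
a=onz(c,60+217/5,230+340/5,0); b=onz(c,60+258/5,230+322/5,0); print(a,b,b-a,np.linalg.norm(b-a))"
```

```text
[ 0.7214 -0.2408  0.115 ] [ 0.7123 -0.2247  0.115 ] [-0.0091  0.0161  0.    ] 0.01850934973905794
[ 0.7468 -0.2409  0.    ] [ 0.7383 -0.2257  0.    ] [-0.0085  0.0151  0.    ] 0.017368691992833474
```

Call:
apply_moves --deltas '[{"dp": [0, 0, -0.004], "turn": [0, 0, 0], "fingers": 1}, {"dp": [0, 0, -0.004], "turn": [0, 0, 0], "fingers": 1}, {"dp": [0, 0, -0.004], "turn": [0, 0, 0], "fingers": 1}]'

```text
clock: 21.6
ee_pos: [0.4984, 0.05, 0.0586]
eef_rot: [[-0.253, 0.968, -0.001], [0.968, 0.253, -0.0], [0.0, -0.001, -1.0]]
contact_force: [0.9, 1.0, 0.1]
opening: 0.273
```

Can displaced about 18 mm (limit 25 mm); I'll leave it alone rather than touch it again. Release the shaker and withdraw upward.

Call:
apply_moves --deltas '[{"dp": [0, 0, 0], "turn": [0, 0, 0], "fingers": -0.5}, {"dp": [0, 0, 0], "turn": [0, 0, 0], "fingers": -0.5}, {"dp": [0, 0, 0], "turn": [0, 0, 0], "fingers": -0.5}, {"dp": [0, 0, 0], "turn": [0, 0, 0], "fingers": -0.5}, {"dp": [0, 0, -0.02], "turn": [0, 0, 0], "fingers": -0.5}, {"dp": [0, 0, -0.05], "turn": [0, 0, 0], "fingers": -0.5}, {"dp": [0, 0, -0.1], "turn": [0, 0, 0], "fingers": -0.5}, {"dp": [0, 0, -0.15], "turn": [0, 0, 0], "fingers": -0.5}, {"dp": [0, 0, -0.2], "turn": [0, 0, 0], "fingers": -0.5}, {"dp": [0, 0, -0.2], "turn": [0, 0, 0], "fingers": -0.5}]'

```text
clock: 22.6
ee_pos: [0.5023, 0.052, 0.2652]
eef_rot: [[-0.253, 0.967, 0.009], [0.967, 0.253, 0.0], [-0.002, 0.009, -1.0]]
contact_force: [0.3, 1.1, -0.5]
opening: 0.755
```

```bash
python3 -c "
from h import *
st(); im,c=snap('side','s18'); crop(im,50,140,310,320,3,'s18c'); im,c=snap('top','t18')
im,c=snap('wrist','w18')"
```

```text
22.6 J [ 0.8999  0.4851 -1.3536  1.8603  0.5126  1.2068 -0.364 ] P [0.5023 0.052  0.2652] yaw_y 14.654448766344107 z [ 0.0091  0.0004 -1.    ] F [ 0.2798  1.1019 -0.4756] op 0.7554156454096627
```

View pics/s18c.png

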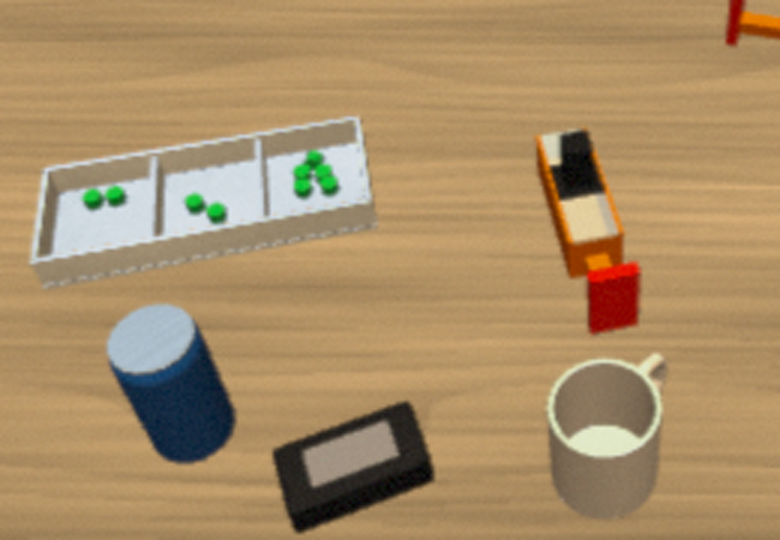

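View pics/t18.png

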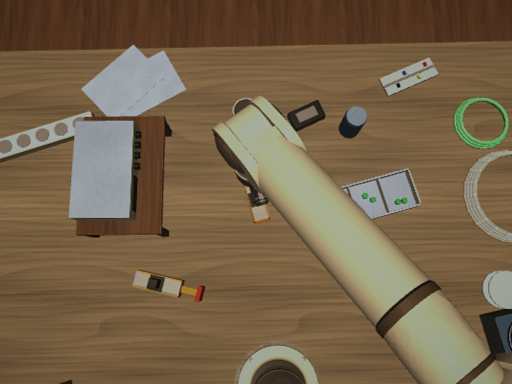

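View pics/w18.png

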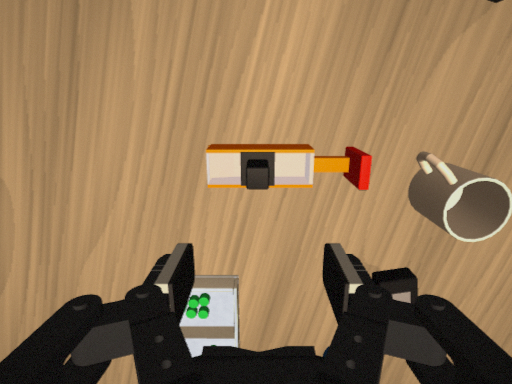

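The shaker stands upright, empty and released (side crop (580,200)); caps 2/2/5 in the tray. Cross-check can, mug and brick shifts between first and last pictures.

```bash
python3 -c "
from h import *
def shift(fa,fb,box,z):
    a,c=load(fa); b,_=load(fb); u0,v0,u1,v1=box; t=a[v0:v1,u0:u1]; s=b[v0-20:v1+20,u0-20:u1+20]
    k=4; t=cv2.resize(t,None,fx=k,fy=k,interpolation=cv2.INTER_CUBIC); s=cv2.resize(s,None,fx=k,fy=k,interpolation=cv2.INTER_CUBIC)
    m=cv2.matchTemplate(s,t,cv2.TM_CCOEFF_NORMED); _,v,_,l=cv2.minMaxLoc(m); du=np.array(l)/k-20
    u,w=(u0+u1)/2,(v0+v1)/2; d=onz(c,u+du[0],w+du[1],z)-onz(c,u,w,z); print(fa,box,round(v,3),du,d[:2],np.linalg.norm(d))
shift('top0','t18',(342,98,376,138),.09)
shift('side0','s18',(74,242,122,300),.09)
shift('side0','s18',(140,272,196,318),.03)
shift('side0','s18',(230,255,275,312),.06)
im,c=load('s18')
for u,v in [(91,198),(116,196),(195,203),(216,212),(314,158),(303,172),(325,172),(303,187),(330,184)]:
    w=onz(c,50+u/3,140+v/3,.011)[:2]-TC; print(w@TU,w@TV)
"
```

```text
top0 (342, 98, 376, 138) 0.984 [-5.75  3.25] [-0.0091  0.0165] 0.01881342174735064
side0 (74, 242, 122, 300) 0.987 [ 9.25 -3.75] [-0.0087  0.0158] 0.018070176247988356
side0 (140, 272, 196, 318) 0.998 [0. 0.] [0. 0.] 0.0
side0 (230, 255, 275, 312) 0.998 [0. 0.] [0. 0.] 0.0
-0.025905595879586737 -0.09850513333904365
-0.022989583255493735 -0.07773522323896301
0.0025706944569785623 -0.011539417877346992
0.017834315481199854 0.005839076131076446
-0.02738462116194505 0.09179542667228333
-0.012052044277639702 0.0810694964000728
-0.007190108106040254 0.09996640430115045
0.006525775365538165 0.07985862307359906
0.0087584932476877 0.10304635560425755
```

```bash
python3 -c "
from h import *
st(); print(r.sign_off())"
```

```text
22.75 J [ 0.8971  0.4909 -1.3458  1.8691  0.5153  1.2046 -0.3658] P [0.4985 0.0496 0.2586] yaw_y 14.604819982026862 z [-0.0012 -0.0013 -1.    ] F [ 0.0101 -0.6292 -0.7372] op 0.752467827743589
the job is handed in; nothing more can be done
None
```

I handed the job in at 22.75 s. All nine caps are in the tray and the empty shaker stands upright on the open bench, released, but the can was bumped about 18–19 mm along the way.

- **Sequence:** I pulled the shaker out by its red tab and released it on the open bench. I then took it by the black grip and shook the caps out with the shaker dipped about 29–32°.
- **Caps:** The last pictures show two in the far bay, two in the middle and five in the near bay. All lie well inside the bay walls.
- **Shaker:** It stands at about (0.50, 0.05), clear of the riser and the tray. The gripper is open and about 0.2 m above it, touching nothing.
- **Can:** This check failed against "leave it where it is". The tab nudged it while I shifted from the far bay to the middle bay. The top and side cameras agree on the 18–19 mm, which is under the 25 mm limit. I did not touch it again to put it back.
- **Mug and brick:** Neither shows any measurable shift.
- **Press on the bench:** The shaker was set down with a short press of about 45 N along the wrist, because the grip height had changed by about 4 mm. I relieved this before letting go.

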